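# Refit the washed knock bar in the knock-out drawer

### The job

The knock bar of the coffee bar's knock-out drawer has been washed and lies on the draining mat. Open the drawer, lower the bar onto its two forked saddles and let both ends settle fully home in the slots before you let go, then push the drawer fully shut. Leave the other things where they stand.

Things in the scene. Friction and masses are not known exactly. Their poses are not given: they have to be found in the camera images.
- drawer (a joint): Slide of the drawer, m: 0 fully shut, 0.15 fully out, straight out of the cabinet front, along minus the x axis of handle. About 2 N of friction; it stays where it is left. At the start it is shut or up to 20 mm ajar. The bar can be laid in from above when it is 0.12 or more open.
- cabinet: Fixed stainless steel drawer cabinet, 250 mm wide (y), 275 mm deep (x), 100 mm high, on the counter left or right of the middle. Origin: at counter height, in the middle of its open front. x axis: level, into the cabinet; z up. With the drawer shut, the drawer's front (250 mm wide, 14 mm thick, top 92 mm above the counter) covers this open front.
- handle (a point): Centre of the drawer's handle: a dark level steel bar, 10 mm thick, 120 mm long, along this point's y axis, 68 mm above the counter, its centre 40 mm in front of the face of the drawer's front; a post at each end joins it to the front. Axes as cabinet (x into the cabinet, z up). Moves with the drawer.
- cradle (a point): In the drawer, 58 mm above the counter: where the centre of the knock bar lies when the bar is home in both saddles; the seated bar lies along y. Axes as handle; 126 mm behind (+x) the handle's centre, 72 mm behind the inside of the drawer's front. Moves with the drawer. The drawer's side walls (inner faces 116 mm either side in y) reach 80 mm above the counter; its floor is at 14 mm.
- saddle_left (a point): Bottom of the slot of the left (+y) saddle, 6 mm below and 109 mm beside cradle. The saddle is a dark steel fork on the drawer's side wall, 14 mm thick in y: a U slot 15 mm wide, open upward, with straight sides up to 16 mm above this point; from there flared lips rise to 28 mm above it and lead in from about 12 mm either side in x.
- saddle_right (a point): The same for the right (-y) saddle.
- bar_center (a point): Centre of the loose knock bar (0.2 to 0.4 kg), on its axis: a round steel rod 12 mm thick, 210 mm long, with a black rubber sleeve 30 mm thick, 160 mm long round its middle; 25 mm of bare rod at each end, ends alike. y axis along the rod. It starts lying level in a furrow of the ribbed grey draining mat (200 x 250 mm; rib tops 7 mm above the counter), its axis 19 mm above the counter.
- basket_center (a point): Bystander: a steel filter basket, upside down on the far half of the draining mat, 68 mm wide and 26 mm high; the point is its centre.
- tamper_center (a point): Bystander: a tamper with wooden grip, 58 mm wide and 86 mm high, standing on the counter at the right; the point is half-way up it.
- pitcher_center (a point): Bystander: a steel milk pitcher, 78 mm wide and 100 mm high, handle to one side, on the counter; the point is half-way up it.
- jar_center (a point): Bystander: an amber honey jar with a white cap, 72 mm wide and 115 mm high, on the counter; the point is half-way up it.
Things that resemble listed ones, but are neither listed nor needed, are in the scene too. Several things look just like the part that bears bar_center: the one meant starts farthest to the robot's left.

How it is judged:
On the way, in this order (a step that is already met when the one before it is completed fails the run):
1. the drawer is pulled out at least 90 mm (value of joint drawer above 0.09 m), for 0.2 s.
2. the bar is home in both saddles, still held in the gripper (x of bar_center in the frame of cradle between -0.004 and 0.004 m and z of bar_center in the frame of cradle between -0.004 and 0.003 m and angle between the y axis of bar_center and the y axis of cradle, either way round below 0.03 rad and contact force between the fingers and bar above 0.5 N), for 0.2 s.
At the end, for the whole second after the job is handed in: The drawer is shut to within 6 mm and the bar lies at rest, released, in both saddles: its centre within 4 mm of cradle in x, 12 mm in y and 3 mm in height (4 mm below), its axis within 0.03 rad of the saddles' line (x of bar_center in the frame of cradle between -0.004 and 0.004 m and y of bar_center in the frame of cradle between -0.012 and 0.012 m and z of bar_center in the frame of cradle between -0.004 and 0.003 m and angle between the y axis of bar_center and the y axis of cradle, either way round below 0.03 rad and value of joint drawer below 0.006 m and linear speed of bar below 0.02 m/s); the robot touches nothing.
It fails at once if a bystander (tamper, filter basket, pitcher, jar) is moved by more than 30 mm (distance of any of tamper_center, basket_center, pitcher_center, jar_center from where it was at the start of the episode above 0.03 m).
It also fails if it takes over 72 s, if anything falls off the work surface, if the arm or the gripper's body presses on something with over 40 N, if the wrist force passes 120 N, or if a joint passes its speed limit or range.

### The arm

A 6-joint arm with a two-finger parallel gripper is mounted at the origin on the work surface. World frame = base frame: x ahead of the robot, y to its left, z up, the work surface at z = 0. Lengths are in m, angles in rad, forces in N, time in s.
With the tool pointing down it reaches from about 0.3 to 0.875 m from the base axis. Payload 6.4 kg.
Tool frame: the origin (TCP) lies at the very end of the fingers, on their centre line; the grasp point (between the pads) lies tcp_to_grasp behind it (tcp_to_grasp is the distance from the TCP to the grasp point, in m); z points along the fingers, y is the direction in which the jaws open and shut (so a half turn about z gives the same grasp; the last joint's range is limited). The gripper opens to 85 mm and grips with 20 to 120 N. Pads are 22 mm wide; open, the fingers measure 114 mm over their backs; the gripper's body (76 mm by 85 mm) begins 54 mm behind the grasp point. The pads swing forward as they close: fully open they stand 13 mm farther back than shut.
Start: joints at [-1.479, 0.181, 1.607, -0, 1.354, -0.206], TCP at [0.169, -0.55, 0.209] pointing down, gripper open.
Joint ranges: [-2.99, 2.99], [-0.89, 2.07], [0.3, 2.58], [-1.14, 4.28], [0, 2.63], [-3.12, 3.12]. Speed limits (rad/s): [2.57, 2.57, 3.01, 3.14, 3.14, 3.14].

### API

Orientations are given as a unit quaternion [w, x, y, z].
In Python, from bench import get_obs, camera, hand_in, tcp_to_grasp gives the robot as it stands.
- The arm moves only by the shell command python3 -m inch 'ROWS' [OPENING]. ROWS is JSON, a list of rows, each an object with "delta_pos": the shift along the tool's x, y, z in cm, a list of three; "rotation": the turn, a rotation vector about the tool's x, y, z in rad, a list of three. In form: [{"delta_pos": [x, y, z], "rotation": [rx, ry, rz]}, ...]. A call has 1 to 10 rows; each row shifts and turns the commanded pose from where the row before left it, along the tool's axes as they then stand; what a row does not reach is not made up. A row lasts 1/10 s, in which the tool goes at most 50 mm and 8.59 degrees, less where a joint would pass 70% of its speed; a pose out of reach is approached as far as the arm can. A call is refused whole if a number of a shift passes 5 or a number of a turn 0.15, either way. A call with a gripper value outside its range is refused whole. OPENING is the finger opening in cm, from 0 to 8.54, set as the call begins (- or left out, the last holds). The fingers move at their own pace and stop on an object; the grip force is fixed at half the most. Time passes only in rows, so rows that do not move let the fingers close. It gives the time, the measured TCP pose, the force and the opening at its end, in the units of the state.
- get_obs(): the state, without advancing time (a new reading comes with each control period).
- camera(name): name is "scene" or "top" or "wrist"; returns a dict with "color" (384x512x3 uint8, red, green, blue), "vfov" (degrees; the focal length in pixels is half the picture's height over the tangent of half this angle, whatever the lens; pixels are square), "cx", "cy" (the principal point, pixels), "eye" and "orientation" of the camera in the world; the wrist camera has in their place "T_tool_cam" (4x4, takes a point from camera to tool coordinates, whose origin is the TCP and whose axes are the flange's). Camera axes: x right, y down, z forward; pixel columns grow to the right and rows downward; lengths in m; the calibration is good to about 2 mm. A picture is of the moment at which its call begins: read the wrist's pose just before it. There is no depth.
- hand_in(): hands the job in, once; it reports no verdict.
The state is a dict: "time_s": time; "q": joint angles; "dq": joint speeds; "joint_efforts": joint torques, N m; "eef_pos": TCP position; "eef_rot": TCP orientation; "wrist_force": force on the tool from outside, world axes, zero at the start; "torque": the same for the moment, N m; "opening": opening from 0.0 (shut) to 1.0 (fully open).
Only numpy, scipy, OpenCV 4.12 (cv2) and the standard library are available. Lean on these libraries where they do the work, as an engineer would, in place of code of your own. Each camera call takes 0.05 s, during which the arm holds its last target.

## Working session

There is one attempt and no reset: what is moved stays moved. The work goes in short steps, Python scripts to look and compute and a shell command to move; the robot and the scene stay as the last step left them, time stands still between calls to the robot, and variables do not carry over. Pictures are saved under pics/ and viewed, and the job is handed in when it is done.

```bash
ls; mkdir -p pics
python3 - <<'E'
from bench import get_obs,camera,tcp_to_grasp
import cv2
o=get_obs();print(o,tcp_to_grasp)
for n in("scene","top"):
    c=camera(n);print(n,c["vfov"],c["cx"],c["cy"],c["eye"],c["orientation"])
    cv2.imwrite(f"pics/{n}0.png",c["color"][...,::-1])
E
```

```text
pics
{'time_s': 0.0, 'q': array([-1.47929429e+00,  1.81541853e-01,  1.60799714e+00,  2.59623621e-05,
        1.35379679e+00, -2.06300804e-01]), 'dq': array([-0.0009046 , -0.00110909,  0.00107023, -0.00162242, -0.00158704,
       -0.00044039]), 'joint_efforts': array([ 1.48258372e-03, -4.44864535e+01, -3.51342702e+01, -2.56703670e-04,
        8.97556281e-03,  3.98976852e-05]), 'eef_pos': array([ 0.1686871 , -0.54908979,  0.20778898]), 'eef_rot': array([-8.69401926e-04,  9.88934691e-01,  1.48348970e-01,  6.26532216e-05]), 'wrist_force': array([-0.17796096, -0.08672833,  0.07835401]), 'torque': array([ 0.05831993, -0.00141195, -0.00978002]), 'opening': 0.9992580744686383} 0.0187
scene 46.1976045764297 257.19669558387733 191.22534455781116 [ 1.4903208  -0.10546083  1.38828331] [-0.23455271  0.71042032  0.62881625 -0.21184459]
top 42.84723492101793 253.59841943559735 197.86339999921492 [ 0.27409037 -0.01624279  1.66760462] [ 0.05707913 -0.70350607  0.70649155 -0.05187371]
```

View pics/scene0.png

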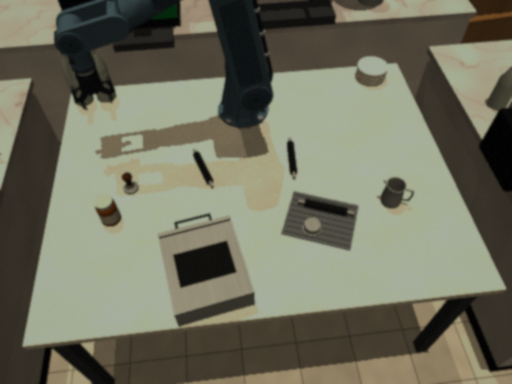

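View pics/top0.png

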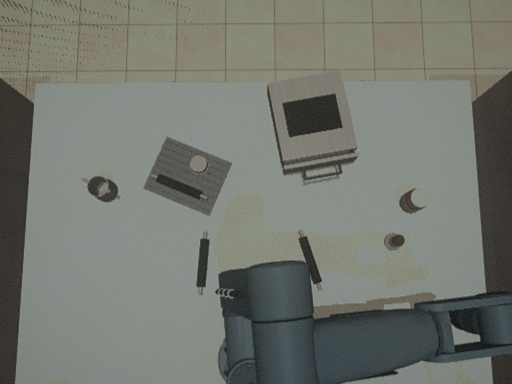

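The top view shows the bar on the mat at about (181,187), which is the leftmost one. There are decoy bars at (203,263) and (310,260). The drawer's handle is at about (321,173). I'll zoom in on these.

```bash
cat > h.py <<'E'
import numpy as np,cv2
from scipy.spatial.transform import Rotation as R
from bench import get_obs,camera,tcp_to_grasp
def rq(q): return R.from_quat([q[1],q[2],q[3],q[0]])
def cam(n):
    o=get_obs(); c=camera(n)
    if n=="wrist":
        T=np.eye(4);T[:3,:3]=rq(o["eef_rot"]).as_matrix();T[:3,3]=o["eef_pos"]
        T=T@np.array(c["T_tool_cam"]); c["R"]=T[:3,:3];c["e"]=T[:3,3]
    else: c["R"]=rq(c["orientation"]).as_matrix();c["e"]=np.array(c["eye"])
    c["f"]=192/np.tan(np.radians(c["vfov"])/2); return c
def unproj(c,u,v,z):
    d=c["R"]@np.array([(u-c["cx"])/c["f"],(v-c["cy"])/c["f"],1]); return c["e"]+d*(z-c["e"][2])/d[2]
def proj(c,p):
    d=c["R"].T@(np.array(p)-c["e"]); return c["cx"]+c["f"]*d[0]/d[2],c["cy"]+c["f"]*d[1]/d[2]
def save(c,name,box=None,k=1):
    im=c["color"][...,::-1]
    if box: im=im[box[1]:box[3],box[0]:box[2]]
    im=cv2.convertScaleAbs(im,alpha=1.6,beta=20) if c.get("br") else im
    cv2.imwrite("pics/"+name,cv2.resize(im,None,fx=k,fy=k,interpolation=cv2.INTER_CUBIC))
E
python3 - <<'E'
from h import *
c=cam("top");c["br"]=1
save(c,"t1.png",(260,60,370,190),4.5); save(c,"t2.png",(135,130,240,220),6)
c2=cam("scene")
import pickle;pickle.dump((c,c2),open("c0.pkl","wb"))
E
```

```text
(no output)
```

View pics/t1.png

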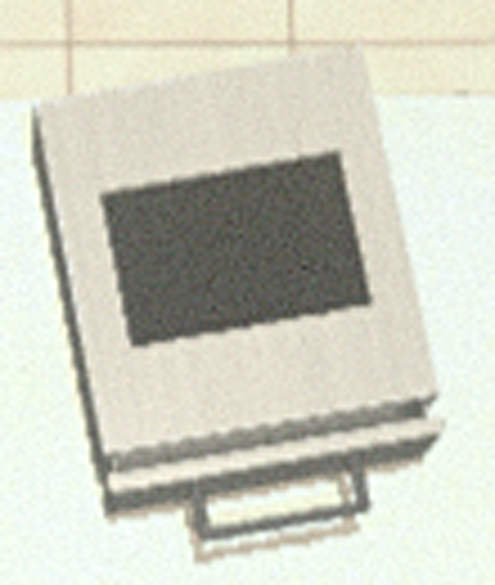

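View pics/t2.png

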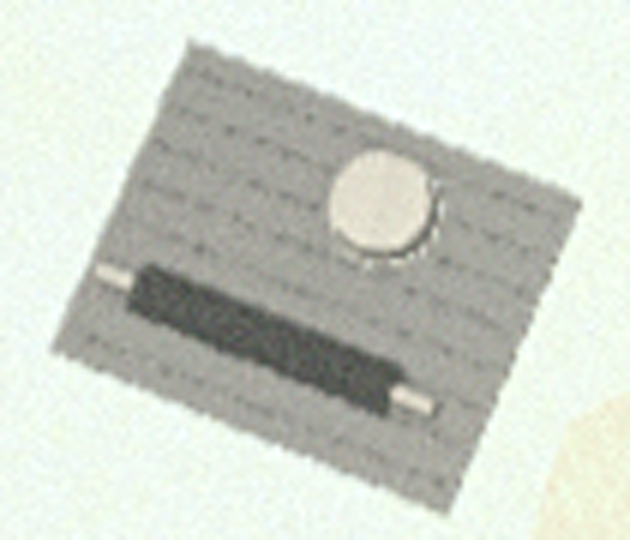

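Run:
```python
from h import *
import pickle
c,c2=pickle.load(open("c0.pkl","rb"))
f=lambda x,y:(260+x/4.5,60+y/4.5)
P={n:unproj(c,*f(*p),z) for n,p,z in [("BL",(38,105),.1),("BR",(362,48),.1),("FR",(437,395),.1),("FL",(105,455),.1),("hl",(200,530),.07),("hr",(368,503),.07),("dl",(107,488),.092),("dr",(443,425),.092)]}
g=lambda x,y:(135+x/6,130+y/6)
P["bl"]=unproj(c,*g(97,270),.019);P["br"]=unproj(c,*g(435,405),.019);P["basket"]=unproj(c,*g(382,200),.033)
for k,v in P.items():print(k,v.round(4))
for a,b in (("FL","FR"),("BL","BR"),("hl","hr"),("dl","dr"),("FL","BL"),("FR","BR"),("bl","br")):
    d=P[a]-P[b];print(a,b,np.linalg.norm(d).round(4),np.arctan2(d[1],d[0]).round(4),((P[a]+P[b])/2).round(4))
for n,p in (("jar",(412,200)),("tamper",(395,241)),("pitcher",(102,188))):print(n,unproj(c,*p,.09))
print(rq(get_obs()["eef_rot"]).as_matrix())
w=camera("wrist");print(w["T_tool_cam"],w["vfov"])
```

```text
BL [ 0.9075 -0.0565  0.1   ]
BR [ 0.9507 -0.2997  0.1   ]
FR [ 0.6829 -0.3462  0.1   ]
FL [ 0.6393 -0.1031  0.1   ]
hl [ 0.5892 -0.1741  0.07  ]
hr [ 0.6089 -0.2986  0.07  ]
dl [ 0.6165 -0.1046  0.092 ]
dr [ 0.6624 -0.3514  0.092 ]
bl [0.6117 0.3476 0.019 ]
br [0.5324 0.1528 0.019 ]
basket [0.6487 0.1829 0.033 ]
FL FR 0.247 1.7482 [ 0.6611 -0.2246  0.1   ]
BL BR 0.247 1.7467 [ 0.9291 -0.1781  0.1   ]
hl hr 0.1261 1.7276 [ 0.5991 -0.2364  0.07  ]
dl dr 0.251 1.7545 [ 0.6394 -0.228   0.092 ]
FL BL 0.2722 -2.9696 [ 0.7734 -0.0798  0.1   ]
FR BR 0.2718 -2.9697 [ 0.8168 -0.3229  0.1   ]
bl br 0.2103 1.1842 [0.5721 0.2502 0.019 ]
jar [ 0.50986704 -0.52021904  0.09      ]
tamper [ 0.37699412 -0.45866702  0.09      ]
pitcher [0.55454474 0.49223757 0.09      ]
[[ 9.55976231e-01  2.93444097e-01 -8.45144404e-05]
 [ 2.93443992e-01 -9.55975551e-01  1.17026799e-03]
 [ 2.62614495e-04 -1.14354864e-03 -9.99999312e-01]]
[[ 7.30867948e-05 -9.45500543e-01 -3.25620511e-01  8.43192004e-02]
 [ 9.99999557e-01  3.74755029e-04 -8.63718076e-04  3.32902640e-05]
 [ 9.38673834e-04 -3.25620303e-01  9.45500152e-01 -1.65336297e-01]
 [ 0.00000000e+00  0.00000000e+00  0.00000000e+00  1.00000000e+00]] 65.00879391637616
```

```bash
cat > d.py <<'E'
# usage: d.py x y z theta : remaining delta in current tool axes (cm) and turn about tool z
import sys
from h import *
o=get_obs();M=rq(o["eef_rot"]).as_matrix()
x,y,z,th=map(float,sys.argv[1:])
xt=np.array([np.cos(th),np.sin(th),0]);T=np.c_[xt,np.cross([0,0,-1],xt),[0,0,-1]]
print("t",o["time_s"],"pos",o["eef_pos"].round(4),"theta",np.arctan2(M[1,0],M[0,0]).round(4))
print("delta cm",(100*M.T@(np.array([x,y,z])-o["eef_pos"])).round(3),"rotvec",R.from_matrix(M.T@T).as_rotvec().round(4))
print("after turn, delta cm",(100*T.T@(np.array([x,y,z])-o["eef_pos"])).round(3))
E
python3 d.py .599 -.236 .21 1.744
```

```text
t 0.25 pos [ 0.1687 -0.5494  0.2083] theta 0.2978
delta cm [ 50.331 -17.336  -0.151] rotvec [-6.0000e-04 -7.0000e-04 -1.4462e+00]
after turn, delta cm [23.457 47.786 -0.172]
```

```bash
R='x'; python3 -m inch '[{"delta_pos":[3.3,-1.15,0],"rotation":[0,0,0]},{"delta_pos":[3.3,-1.15,0],"rotation":[0,0,0]},{"delta_pos":[3.3,-1.15,0],"rotation":[0,0,0]},{"delta_pos":[3.3,-1.15,0],"rotation":[0,0,0]},{"delta_pos":[3.3,-1.15,0],"rotation":[0,0,0]},{"delta_pos":[3.3,-1.15,0],"rotation":[0,0,0]},{"delta_pos":[3.3,-1.15,0],"rotation":[0,0,0]},{"delta_pos":[3.3,-1.15,0],"rotation":[0,0,0]},{"delta_pos":[3.3,-1.15,0],"rotation":[0,0,0]},{"delta_pos":[3.3,-1.15,0],"rotation":[0,0,0]}]' 3.0; python3 d.py .599 -.236 .21 1.744
```

```text
time_s: 1.25
eef_pos: [0.4515, -0.3419, 0.2087]
eef_rot: [0.0, 0.989, 0.148, -0.0]
wrist_force: [0.1, 0.3, -0.2]
opening: 0.349
t 1.25 pos [ 0.4515 -0.3419  0.2087] theta 0.2978
delta cm [17.21  -5.795 -0.135] rotvec [-0.      0.     -1.4462]
after turn, delta cm [ 7.889 16.357 -0.135]
```

```bash
python3 -m inch '[{"delta_pos":[0,0,0],"rotation":[0,0,-0.14]},{"delta_pos":[0,0,0],"rotation":[0,0,-0.14]},{"delta_pos":[0,0,0],"rotation":[0,0,-0.14]},{"delta_pos":[0,0,0],"rotation":[0,0,-0.14]},{"delta_pos":[0,0,0],"rotation":[0,0,-0.14]},{"delta_pos":[0,0,0],"rotation":[0,0,-0.14]},{"delta_pos":[0,0,0],"rotation":[0,0,-0.14]},{"delta_pos":[0,0,0],"rotation":[0,0,-0.14]},{"delta_pos":[0,0,0],"rotation":[0,0,-0.14]},{"delta_pos":[0,0,0],"rotation":[0,0,-0.14]}]'; python3 d.py .599 -.236 .21 1.744
```

```text
time_s: 2.25
eef_pos: [0.4504, -0.3428, 0.2085]
eef_rot: [-0.0, 0.659, 0.752, 0.0]
wrist_force: [0.2, -0.9, -1.0]
opening: 0.352
t 2.25 pos [ 0.4504 -0.3428  0.2085] theta 1.7036
delta cm [ 8.623 16.145 -0.146] rotvec [-0.0002 -0.0003 -0.0404]
after turn, delta cm [ 7.964 16.481 -0.146]
```

```bash
python3 -m inch '[{"delta_pos":[0,0,0],"rotation":[0,0,-0.04]},{"delta_pos":[2,4,0],"rotation":[0,0,0]},{"delta_pos":[2,4,0],"rotation":[0,0,0]},{"delta_pos":[2,4,0],"rotation":[0,0,0]},{"delta_pos":[2,4,0],"rotation":[0,0,0]},{"delta_pos":[0,0.4,0],"rotation":[0,0,0]},{"delta_pos":[0,0,0],"rotation":[0,0,0]},{"delta_pos":[0,0,0],"rotation":[0,0,0]}]'; python3 d.py .599 -.236 .21 1.744
python3 - <<'E'
from h import *
import pickle
c=cam("wrist");pickle.dump(c,open("w1.pkl","wb"));save(c,"w1.png",None,1.5)
E
```

```text
time_s: 3.05
eef_pos: [0.5982, -0.2372, 0.2083]
eef_rot: [-0.0, 0.646, 0.764, -0.0]
wrist_force: [-0.1, 0.6, 0.8]
opening: 0.347
t 3.05 pos [ 0.5982 -0.2372  0.2083] theta 1.7375
delta cm [ 0.105  0.1   -0.167] rotvec [-0.001  -0.0002 -0.0065]
after turn, delta cm [ 0.104  0.101 -0.167]
```

View pics/w1.png

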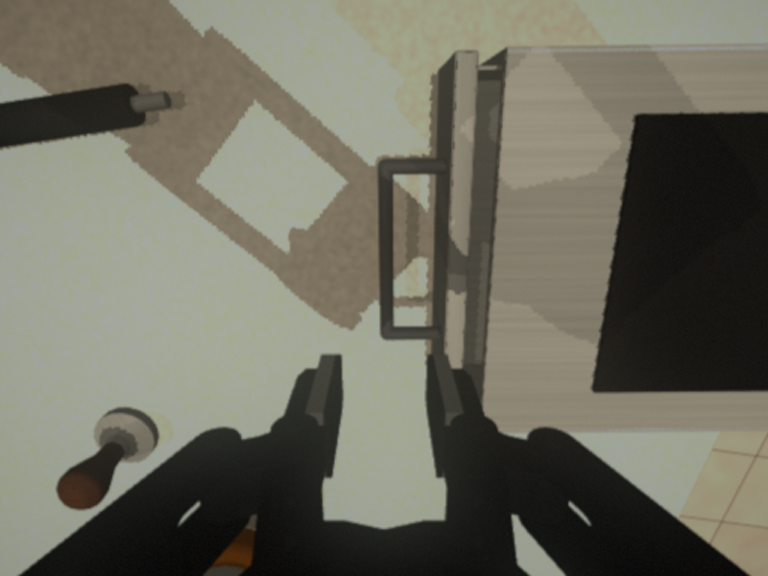

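Run:
```python
from h import *
import pickle
c=pickle.load(open("w1.pkl","rb"))
P={}
for n,(u,v),z in [("hT",(384,158),.068),("hB",(388,338),.068),("dT",(465,52),.092),("cabF1",(508,48),.1),("cabF2",(480,430),.1),("dF1",(454,56),.092),("dF2",(442,375),.092),("dB1",(477,55),.092),("dB2",(466,365),.092)]:
    P[n]=unproj(c,u/1.5,v/1.5,z);print(n,P[n].round(4))
for a,b in (("hT","hB"),("cabF1","cabF2"),("dF1","dF2"),("dB1","dB2")):
    d=P[a]-P[b];print(a,b,np.linalg.norm(d).round(4),(np.arctan2(d[1],d[0])-np.pi/2).round(4),((P[a]+P[b])/2).round(4))
```

```text
hT [ 0.5877 -0.1724  0.068 ]
hB [ 0.6122 -0.2997  0.068 ]
dT [ 0.6227 -0.1069  0.092 ]
cabF1 [ 0.6442 -0.1025  0.1   ]
cabF2 [ 0.687  -0.3455  0.1   ]
dF1 [ 0.617  -0.1099  0.092 ]
dF2 [ 0.6526 -0.3104  0.092 ]
dB1 [ 0.6296 -0.1073  0.092 ]
dB2 [ 0.6675 -0.2998  0.092 ]
hT hB 0.1296 0.1901 [ 0.5999 -0.2361  0.068 ]
cabF1 cabF2 0.2468 0.1744 [ 0.6656 -0.224   0.1   ]
dF1 dF2 0.2036 0.1756 [ 0.6348 -0.2102  0.092 ]
dB1 dB2 0.1962 0.1945 [ 0.6486 -0.2035  0.092 ]
```

```bash
python3 -m inch '[{"delta_pos":[0.1,0.2,0],"rotation":[0,0,-0.01]},{"delta_pos":[0,0,3],"rotation":[0,0,0]},{"delta_pos":[0,0,3],"rotation":[0,0,0]},{"delta_pos":[0,0,3],"rotation":[0,0,0]},{"delta_pos":[0,0,2],"rotation":[0,0,0]},{"delta_pos":[0,0,0],"rotation":[0,0,0]},{"delta_pos":[0,0,0],"rotation":[0,0,0]}]'; python3 d.py .600 -.236 .052 1.746
python3 - <<'E'
from h import *
c=cam("wrist");save(c,"w2.png",None,1.5)
E
```

```text
time_s: 3.8
eef_pos: [0.6004, -0.2361, 0.0992]
eef_rot: [-0.0, 0.642, 0.767, -0.0]
wrist_force: [0.5, -0.4, 0.2]
opening: 0.353
t 3.8 pos [ 0.6004 -0.2361  0.0992] theta 1.747
delta cm [ 0.021 -0.04   4.716] rotvec [-0.0001 -0.      0.001 ]
after turn, delta cm [ 0.021 -0.04   4.716]
```

View pics/w2.png

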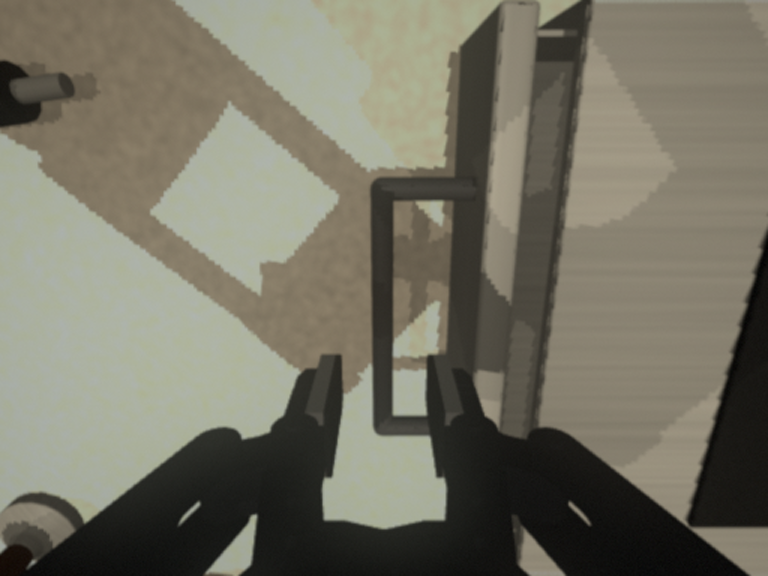

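```bash
python3 -m inch '[{"delta_pos":[0,-0.05,0],"rotation":[0,0,0]},{"delta_pos":[0,0,0],"rotation":[0,0,0]},{"delta_pos":[0,0,1.5],"rotation":[0,0,0]},{"delta_pos":[0,0,1.5],"rotation":[0,0,0]},{"delta_pos":[0,0,1.5],"rotation":[0,0,0]},{"delta_pos":[0,0,0],"rotation":[0,0,0]},{"delta_pos":[0,0,0],"rotation":[0,0,0]}]' 2.2; python3 -m inch '[{"delta_pos":[0,0,0],"rotation":[0,0,0]},{"delta_pos":[0,0,0],"rotation":[0,0,0]},{"delta_pos":[0,0,0],"rotation":[0,0,0]},{"delta_pos":[0,0,0],"rotation":[0,0,0]}]' 0; python3 d.py .600 -.236 .052 1.746
```

```text
time_s: 4.55
eef_pos: [0.5995, -0.2351, 0.0524]
eef_rot: [-0.001, 0.642, 0.767, -0.0]
wrist_force: [-1.0, 0.7, -0.4]
opening: 0.256
time_s: 4.95
eef_pos: [0.6005, -0.2357, 0.0542]
eef_rot: [0.0, 0.642, 0.767, 0.0]
wrist_force: [0.2, 0.4, -0.9]
opening: -0.002
t 4.95 pos [ 0.6005 -0.2357  0.0542] theta 1.7478
delta cm [-0.021 -0.053  0.221] rotvec [0.0006 0.0006 0.0018]
after turn, delta cm [-0.022 -0.053  0.221]
```

Run:
```python
from h import *
print(get_obs()["opening"])
c=cam("wrist");save(c,"w3.png",None,1.5)
c=cam("scene");save(c,"s3.png",(60,60,320,320),3)
```

```text
-0.001730649876300142
```

View pics/w3.png

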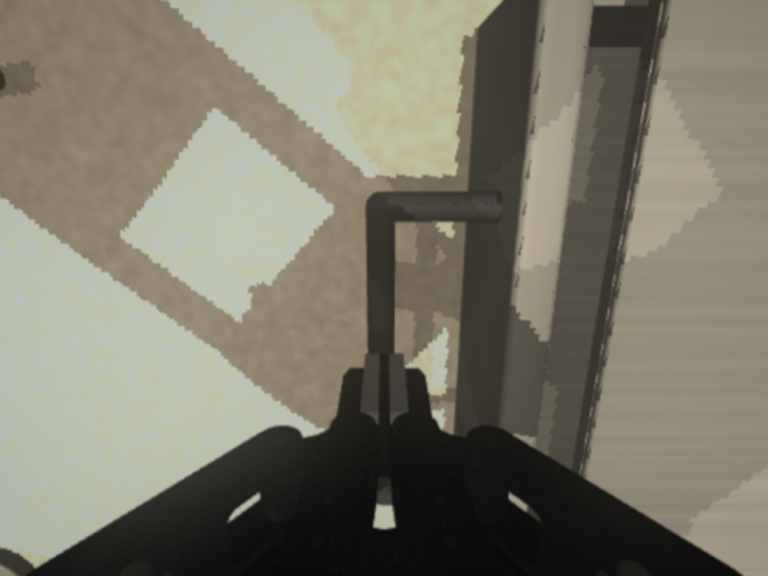

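View pics/s3.png

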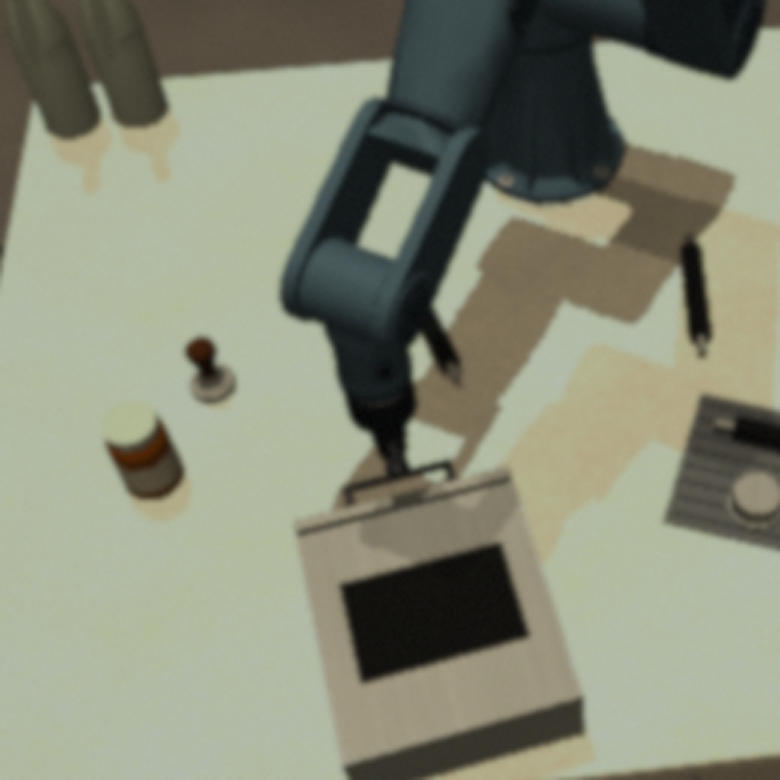

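Run:
```python
from h import *
c=cam("wrist");o=get_obs();M=rq(o["eef_rot"]).as_matrix();p=o["eef_pos"]
for t in ([0,0,0],[.011,0,0],[.011,0,-.0187],[.011,0,-.037],[-.011,0,0],[0,0,-.0187]):
    print(t,np.array(proj(c,p+M@np.array(t)))*1.5)
# depth of the handle: left corner pixel for differing z gives length
for z in (.04,.05,.06,.068,.075):
    a=unproj(c,368/1.5,300/1.5,z);b=unproj(c,394/1.5,300/1.5,z);print(z,np.linalg.norm(a-b),unproj(c,381/1.5,195/1.5,z),unproj(c,381/1.5,300/1.5,z))
print(o)
```

```text
[0, 0, 0] [382.73666555 346.76226329]
[0.011, 0, 0] [382.72140986 321.92265315]
[0.011, 0, -0.0187] [382.62702654 343.0089822 ]
[0.011, 0, -0.037] [382.51240232 368.61736184]
[-0.011, 0, 0] [382.75133921 370.65420744]
[0, 0, -0.0187] [382.64593768 370.0399997 ]
0.04 0.011046852713477476 [ 0.58918928 -0.17747128  0.04      ] [ 0.59689203 -0.220997    0.04      ]
0.05 0.010430820875968725 [ 0.58899827 -0.17609551  0.05      ] [ 0.59627147 -0.21719401  0.05      ]
0.06 0.009814789038459872 [ 0.58880726 -0.17471975  0.06      ] [ 0.59565092 -0.21339102  0.06      ]
0.068 0.009321963568452888 [ 0.58865445 -0.17361914  0.068     ] [ 0.59515448 -0.21034862  0.068     ]
0.075 0.008890741282196687 [ 0.58852075 -0.1726561   0.075     ] [ 0.59472009 -0.20768652  0.075     ]
{'time_s': 5.1, 'q': array([-5.57762181e-01,  4.98081713e-01,  1.52782001e+00, -9.20099223e-06,
        1.11534619e+00, -7.34717160e-01]), 'dq': array([ 0.00033902,  0.00321617, -0.00121967,  0.00194893, -0.00019072,
       -0.00053826]), 'joint_efforts': array([-5.32942249e-04, -5.56437850e+01, -3.08860660e+01, -2.63879092e-04,
       -2.31083024e-03,  3.90496280e-05]), 'eef_pos': array([ 0.60027202, -0.23563213,  0.05390957]), 'eef_rot': array([1.71278909e-04, 6.41857878e-01, 7.66823601e-01, 1.98177540e-05]), 'wrist_force': array([-0.30253304,  0.52494121,  0.34470294]), 'torque': array([ 0.01261112, -0.04907872, -0.00771935]), 'opening': 0.004263162302120618}
```

The fingers closed to zero above the handle. The image puts the pad tips higher than the nominal TCP. I'll reopen, go lower and close again.

```bash
python3 -m inch '[{"delta_pos":[0,0,-1],"rotation":[0,0,0]},{"delta_pos":[0,0,0],"rotation":[0,0,0]},{"delta_pos":[0,0,0],"rotation":[0,0,0]},{"delta_pos":[0,0,1],"rotation":[0,0,0]},{"delta_pos":[0,0,0.9],"rotation":[0,0,0]},{"delta_pos":[0,0,0.9],"rotation":[0,0,0]},{"delta_pos":[0,0,0],"rotation":[0,0,0]},{"delta_pos":[0,0,0],"rotation":[0,0,0]}]' 2.2;  python3 - <<'E'
from h import *
c=cam("wrist");save(c,"w4.png",None,1.5)
E
```

```text
time_s: 5.9
eef_pos: [0.5997, -0.2353, 0.0348]
eef_rot: [-0.001, 0.642, 0.767, -0.0]
wrist_force: [0.6, -1.4, 0.3]
opening: 0.258
```

View pics/w4.png

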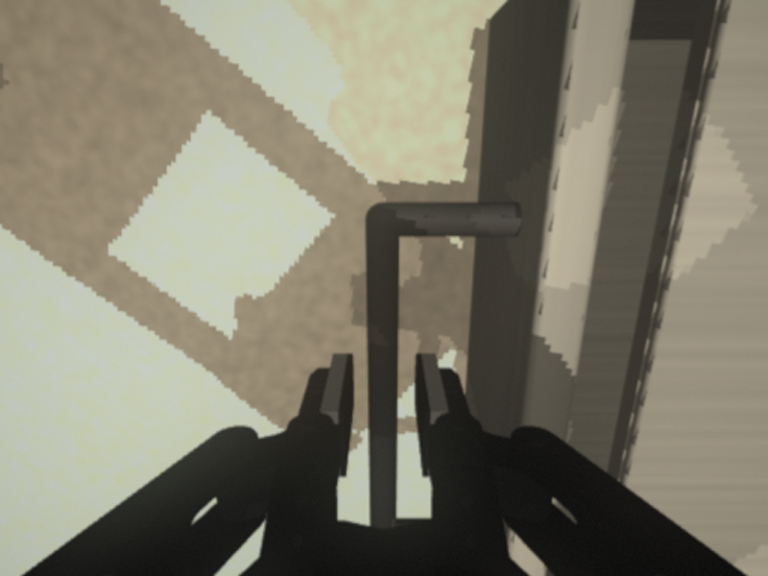

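```bash
python3 -m inch '[{"delta_pos":[0,0,0.5],"rotation":[0,0,0]},{"delta_pos":[0,0,0.5],"rotation":[0,0,0]},{"delta_pos":[0,0,0],"rotation":[0,0,0]}]' 2.2;python3 -m inch '[{"delta_pos":[0,0,0],"rotation":[0,0,0]},{"delta_pos":[0,0,0],"rotation":[0,0,0]},{"delta_pos":[0,0,0],"rotation":[0,0,0]},{"delta_pos":[0,0,0],"rotation":[0,0,0]}]' 0;  python3 - <<'E'
from h import *
c=cam("wrist");save(c,"w5.png",None,1.5)
E
```

```text
time_s: 6.25
eef_pos: [0.5996, -0.2352, 0.0248]
eef_rot: [-0.001, 0.642, 0.767, -0.0]
wrist_force: [0.3, -0.6, -0.1]
opening: 0.257
time_s: 6.65
eef_pos: [0.6, -0.2354, 0.0255]
eef_rot: [-0.0, 0.642, 0.767, -0.0]
wrist_force: [-0.8, 0.7, -2.5]
opening: 0.093
```

View pics/w5.png

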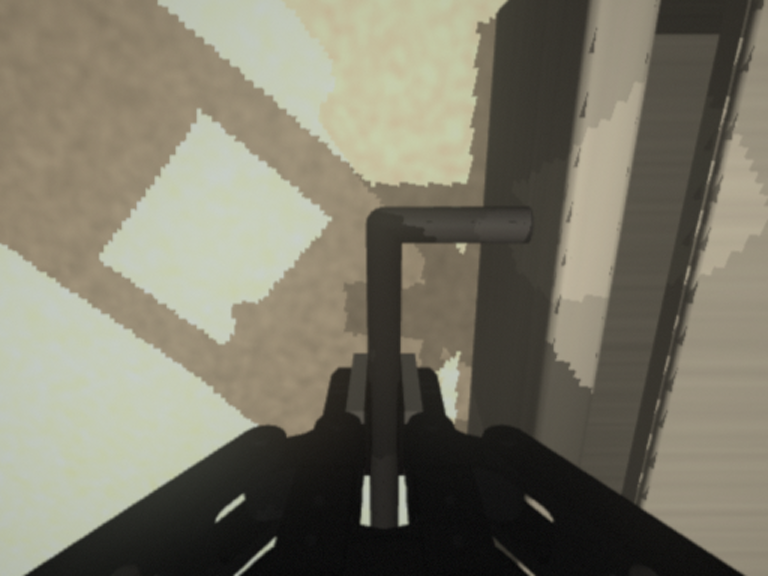

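```bash
python3 -m inch '[{"delta_pos":[0,-0.5,0],"rotation":[0,0,0]},{"delta_pos":[0,-1.3,0],"rotation":[0,0,0]},{"delta_pos":[0,-1.5,0],"rotation":[0,0,0]},{"delta_pos":[0,-1.5,0],"rotation":[0,0,0]},{"delta_pos":[0,-1.5,0],"rotation":[0,0,0]},{"delta_pos":[0,-1.5,0],"rotation":[0,0,0]},{"delta_pos":[0,-1.5,0],"rotation":[0,0,0]},{"delta_pos":[0,-1.5,0],"rotation":[0,0,0]},{"delta_pos":[0,-1.5,0],"rotation":[0,0,0]},{"delta_pos":[0,-0.6,0],"rotation":[0,0,0]}]';python3 -m inch '[{"delta_pos":[0,0,0],"rotation":[0,0,0]},{"delta_pos":[0,0,0],"rotation":[0,0,0]}]';  python3 - <<'E'
from h import *
c=cam("wrist");save(c,"w6.png",None,1.5)
c=cam("top");save(c,"t6.png",(135,60,400,240),3)
E
```

```text
time_s: 7.7
eef_pos: [0.4721, -0.2584, 0.0255]
eef_rot: [-0.0, 0.642, 0.767, -0.0]
wrist_force: [1.3, -0.8, -7.0]
opening: 0.093
time_s: 7.9
eef_pos: [0.4729, -0.2582, 0.0255]
eef_rot: [-0.0, 0.642, 0.767, -0.0]
wrist_force: [-0.8, -0.7, -5.1]
opening: 0.093
```

View pics/w6.png

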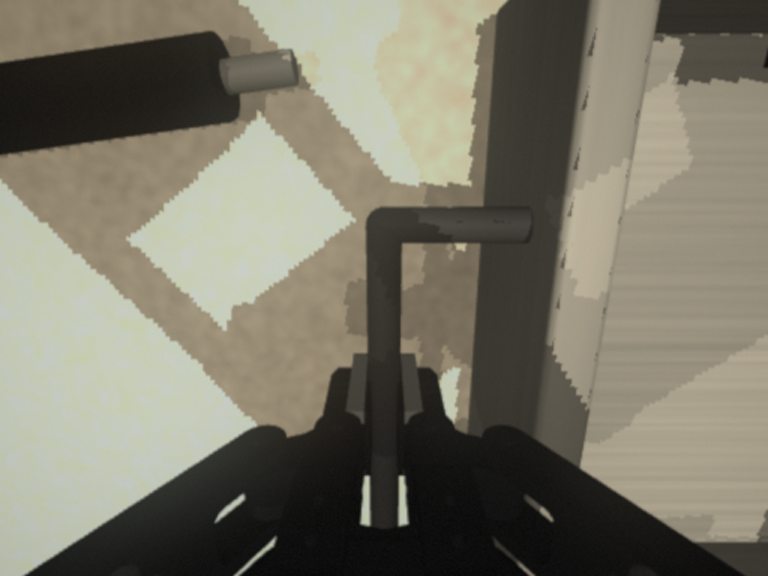

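View pics/t6.png

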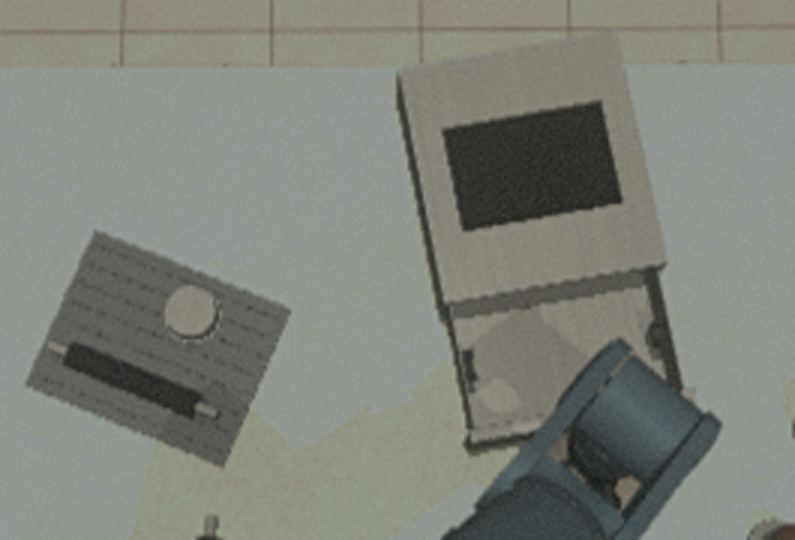

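```bash
python3 -m inch '[{"delta_pos":[0,0,0],"rotation":[0,0,0]},{"delta_pos":[0,0,0],"rotation":[0,0,0]},{"delta_pos":[0,0,-2],"rotation":[0,0,0]},{"delta_pos":[0,0,-3],"rotation":[0,0,0]},{"delta_pos":[0,0,-4],"rotation":[0,0,0]},{"delta_pos":[0,0,-4],"rotation":[0,0,0]},{"delta_pos":[0,0,-4],"rotation":[0,0,0]},{"delta_pos":[0,0,-2],"rotation":[0,0,0]}]' 2.2; python3 d.py .572 .250 .2 1.184
```

```text
time_s: 8.8
eef_pos: [0.4753, -0.2595, 0.2209]
eef_rot: [0.004, 0.642, 0.767, 0.0]
wrist_force: [-0.3, -0.3, 0.3]
opening: 0.257
t 8.8 pos [ 0.4753 -0.2595  0.2209] theta 1.7483
delta cm [48.449 18.507  1.905] rotvec [0.0065 0.0041 0.5643]
after turn, delta cm [ 50.831 -10.26    2.088]
```

```bash
python3 -m inch '[{"delta_pos":[4,1.55,0],"rotation":[0,0,0]},{"delta_pos":[4,1.55,0],"rotation":[0,0,0]},{"delta_pos":[4,1.55,0],"rotation":[0,0,0]},{"delta_pos":[4,1.55,0],"rotation":[0,0,0]},{"delta_pos":[4,1.55,0],"rotation":[0,0,0]},{"delta_pos":[4,1.55,0],"rotation":[0,0,0]},{"delta_pos":[4,1.55,0],"rotation":[0,0,0]},{"delta_pos":[4,1.55,0],"rotation":[0,0,0]},{"delta_pos":[4,1.55,0],"rotation":[0,0,0]},{"delta_pos":[4,1.55,0],"rotation":[0,0,0]}]' 5; python3 -m inch '[{"delta_pos":[4,1.5,0],"rotation":[0,0,0]},{"delta_pos":[4,1.5,0],"rotation":[0,0,0]},{"delta_pos":[0,0,0],"rotation":[0,0,0.14]},{"delta_pos":[0,0,0],"rotation":[0,0,0.14]},{"delta_pos":[0,0,0],"rotation":[0,0,0.14]},{"delta_pos":[0,0,0],"rotation":[0,0,0.14]},{"delta_pos":[0,0,0],"rotation":[0,0,0]},{"delta_pos":[0,0,0],"rotation":[0,0,0]}]'; python3 d.py .572 .250 .2 1.184;python3 - <<'E'
from h import *
import pickle
c=cam("wrist");pickle.dump(c,open("w7.pkl","wb"));save(c,"w7.png",None,1.5)
E
```

```text
time_s: 9.8
eef_pos: [0.556, 0.165, 0.2167]
eef_rot: [0.001, 0.642, 0.767, 0.001]
wrist_force: [1.2, -1.0, 0.5]
opening: 0.586
time_s: 10.6
eef_pos: [0.571, 0.2471, 0.2161]
eef_rot: [0.0, 0.828, 0.561, 0.0]
wrist_force: [-0.4, 0.0, 0.5]
opening: 0.584
t 10.6 pos [0.571  0.2471 0.2161] theta 1.1918
delta cm [ 0.305 -0.016  1.615] rotvec [ 0.0006 -0.0006  0.0078]
after turn, delta cm [ 0.306 -0.017  1.615]
```

View pics/w7.png

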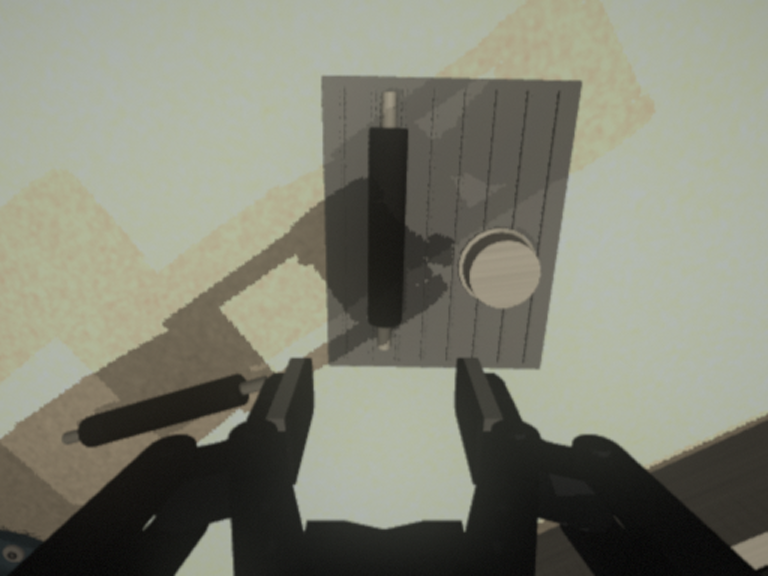

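The bar's ends are at (391,92) and (385,349) in the 1.5x picture. It's nearly aligned with the jaws' midline, and the basket at (503,270) is clear.

```bash
python3 - <<'E'
from h import *
import pickle
c=pickle.load(open("w7.pkl","rb"))
a=unproj(c,390.5/1.5,92/1.5,.021);b=unproj(c,385/1.5,350/1.5,.019)
s1=unproj(c,388.5/1.5,128/1.5,.019);s2=unproj(c,386/1.5,326/1.5,.019)
d=a-b;print(a,b,np.linalg.norm(d),np.arctan2(d[1],d[0]),(a+b)/2,(s1+s2)/2,np.linalg.norm(s1-s2))
bk=unproj(c,503/1.5,273/1.5,.033);print(bk)
n=np.array([-d[1],d[0],0])/np.linalg.norm(d);print("basket offset from axis",(bk-b)@n)
E
python3 d.py .572 .250 .03 1.1915
```

```text
[0.61635955 0.34685106 0.021     ] [0.53416615 0.15080561 0.019     ] 0.21258780678166972 1.1738001955996487 [0.57526285 0.24882833 0.02      ] [0.57472008 0.24815632 0.019     ] 0.1640725381826472
[0.65105176 0.18667436 0.033     ]
basket offset from axis -0.09392221518517772
t 10.65 pos [0.571  0.247  0.2161] theta 1.1913
delta cm [ 0.309 -0.026 18.608] rotvec [ 0.0005 -0.0004 -0.0002]
after turn, delta cm [ 3.1700e-01 -1.6000e-02  1.8608e+01]
```

```bash
python3 -m inch '[{"delta_pos":[0.3,0.2,0],"rotation":[0,0,0.013]},{"delta_pos":[0,0,4],"rotation":[0,0,0]},{"delta_pos":[0,0,4],"rotation":[0,0,0]},{"delta_pos":[0,0,4],"rotation":[0,0,0]},{"delta_pos":[0,0,4],"rotation":[0,0,0]},{"delta_pos":[0,0,2],"rotation":[0,0,0]},{"delta_pos":[0,0,1],"rotation":[0,0,0]},{"delta_pos":[0,0,0],"rotation":[0,0,0]},{"delta_pos":[0,0,0],"rotation":[0,0,0]}]' 5; python3 d.py .574 .249 .01 1.178;python3 - <<'E'
from h import *
c=cam("wrist");save(c,"w8.png",None,1.5)
E
```

```text
time_s: 11.55
eef_pos: [0.575, 0.2491, 0.027]
eef_rot: [0.0, 0.832, 0.554, 0.001]
wrist_force: [0.3, -0.1, -0.4]
opening: 0.586
t 11.55 pos [0.575  0.2491 0.027 ] theta 1.1751
delta cm [-0.051 -0.087  1.702] rotvec [ 0.0017 -0.0012 -0.0029]
after turn, delta cm [-0.049 -0.084  1.702]
```

View pics/w8.png

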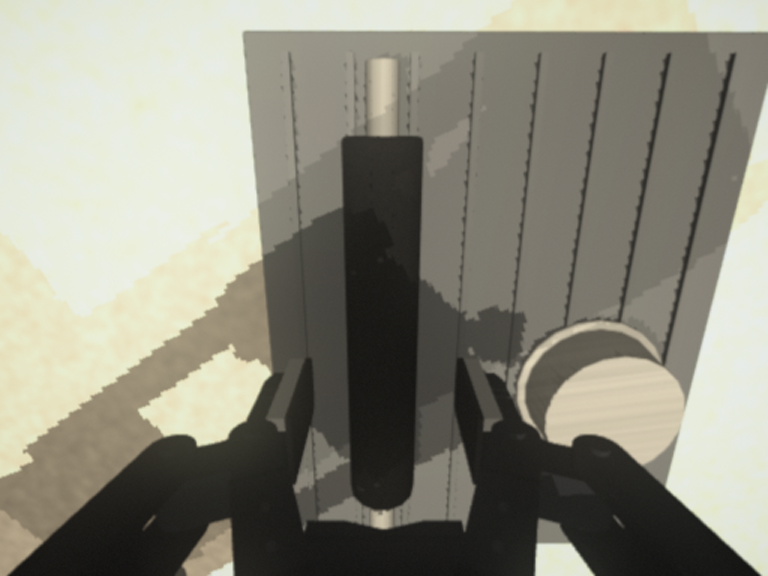

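```bash
python3 -m inch '[{"delta_pos":[-0.05,-0.05,1],"rotation":[0,0,0]},{"delta_pos":[0,0,1],"rotation":[0,0,0]},{"delta_pos":[0,0,0.5],"rotation":[0,0,0]},{"delta_pos":[0,0,0],"rotation":[0,0,0]}]' 5; python3 d.py .574 .249 .01 1.178;python3 - <<'E'
from h import *
c=cam("wrist");save(c,"w9.png",None,1.5)
E
```

```text
time_s: 12.0
eef_pos: [0.572, 0.2483, -0.0007]
eef_rot: [-0.0, 0.832, 0.554, -0.001]
wrist_force: [0.1, 0.8, -0.1]
opening: 0.586
t 12.0 pos [ 0.572   0.2483 -0.0007] theta 1.1748
delta cm [ 0.138  0.155 -1.071] rotvec [-0.0019  0.0014 -0.0032]
after turn, delta cm [ 0.139  0.157 -1.07 ]
```

View pics/w9.png

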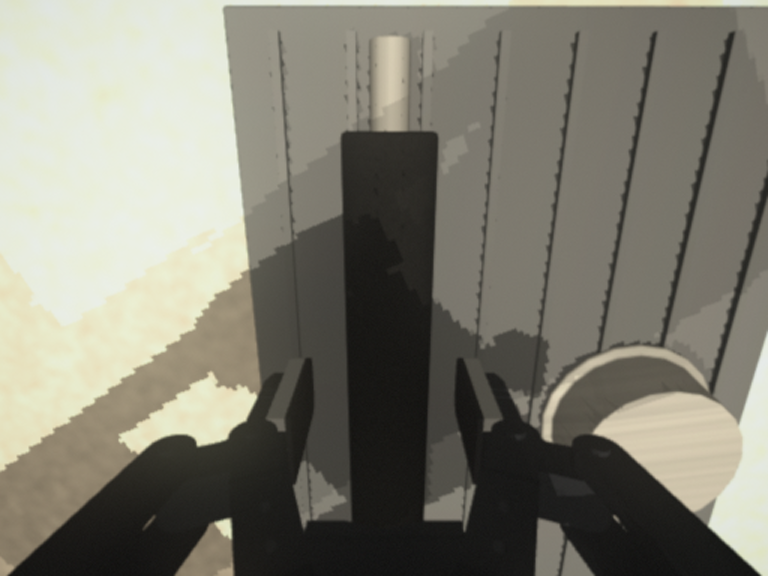

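```bash
python3 -m inch '[{"delta_pos":[0.05,0.05,0.5],"rotation":[0,0,0]},{"delta_pos":[0,0,0.4],"rotation":[0,0,0]},{"delta_pos":[0,0,0],"rotation":[0,0,0]}]' 5; python3 -m inch '[{"delta_pos":[0,0,0],"rotation":[0,0,0]},{"delta_pos":[0,0,0],"rotation":[0,0,0]},{"delta_pos":[0,0,0],"rotation":[0,0,0]},{"delta_pos":[0,0,0],"rotation":[0,0,0]}]' 0; python3 d.py .574 .249 .01 1.178;python3 - <<'E'
from h import *
c=cam("wrist");save(c,"w10.png",None,1.5)
E
```

```text
time_s: 12.35
eef_pos: [0.5733, 0.2487, -0.009]
eef_rot: [-0.0, 0.832, 0.554, -0.001]
wrist_force: [0.1, -0.6, -0.6]
opening: 0.586
time_s: 12.75
eef_pos: [0.5741, 0.2489, -0.0079]
eef_rot: [0.0, 0.832, 0.554, 0.0]
wrist_force: [-0.6, -0.3, 3.4]
opening: 0.327
t 12.75 pos [ 0.5741  0.2489 -0.0079] theta 1.1748
delta cm [ 0.007 -0.007 -1.793] rotvec [ 0.0005 -0.0003 -0.0032]
after turn, delta cm [ 0.006 -0.008 -1.793]
```

View pics/w10.png

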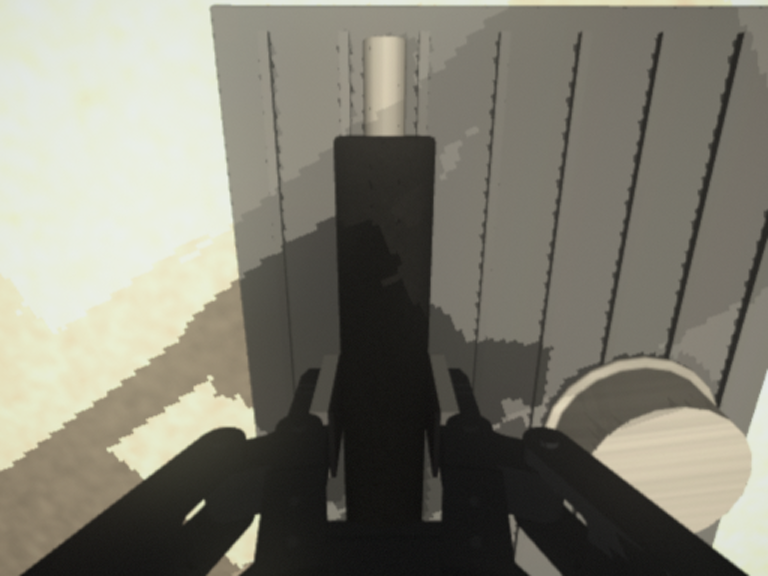

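```bash
python3 -m inch '[{"delta_pos":[0,0,-1],"rotation":[0,0,0]},{"delta_pos":[0,0,-2],"rotation":[0,0,0]},{"delta_pos":[0,0,-3],"rotation":[0,0,0]},{"delta_pos":[0,0,-4],"rotation":[0,0,0]},{"delta_pos":[0,0,-4],"rotation":[0,0,0]},{"delta_pos":[0,0,-3],"rotation":[0,0,0]},{"delta_pos":[0,0,0],"rotation":[0,0,0]},{"delta_pos":[0,0,0],"rotation":[0,0,0]}]'; python3 d.py .597 -.236 .16 1.747;python3 - <<'E'
from h import *
c=cam("wrist");save(c,"w11.png",None,1.5)
E
```

```text
time_s: 13.6
eef_pos: [0.5736, 0.2488, 0.1618]
eef_rot: [0.0, 0.832, 0.554, 0.0]
wrist_force: [-0.1, -0.7, -4.1]
opening: 0.321
t 13.6 pos [0.5736 0.2488 0.1618] theta 1.1749
delta cm [-43.827  20.859   0.175] rotvec [ 4.000e-04 -1.000e-04 -5.721e-01]
after turn, delta cm [-48.141  -6.193   0.178]
```

View pics/w11.png

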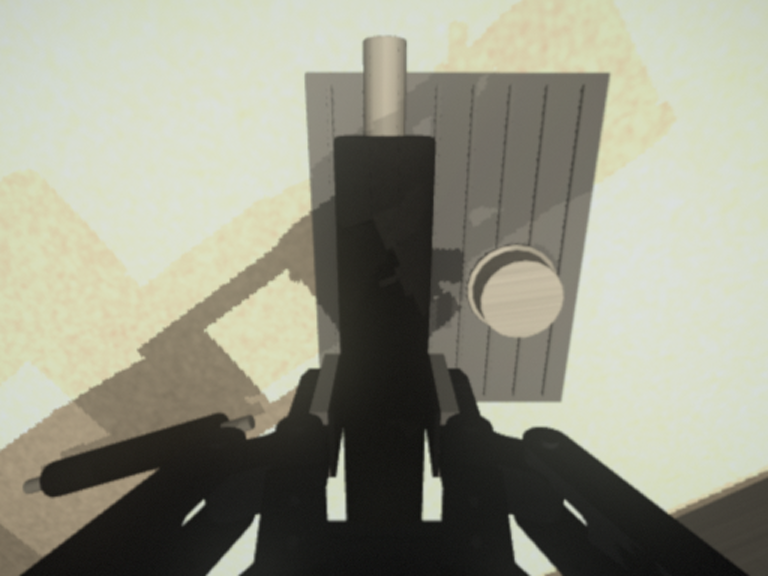

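```bash
python3 -m inch '[{"delta_pos":[-2,1,0],"rotation":[0,0,0]},{"delta_pos":[-3,1.4,0],"rotation":[0,0,0]},{"delta_pos":[-3.5,1.7,0],"rotation":[0,0,0]},{"delta_pos":[-3.5,1.7,0],"rotation":[0,0,0]},{"delta_pos":[-3.5,1.7,0],"rotation":[0,0,0]},{"delta_pos":[-3.5,1.7,0],"rotation":[0,0,0]},{"delta_pos":[-3.5,1.7,0],"rotation":[0,0,0]},{"delta_pos":[-3.5,1.7,0],"rotation":[0,0,0]},{"delta_pos":[-3.5,1.7,0],"rotation":[0,0,0]},{"delta_pos":[-3.5,1.7,0],"rotation":[0,0,0]}]'; python3 -m inch '[{"delta_pos":[-3.5,1.7,0],"rotation":[0,0,0]},{"delta_pos":[-3,1.4,0],"rotation":[0,0,0]},{"delta_pos":[-2.5,1.2,0],"rotation":[0,0,0]},{"delta_pos":[-1,0.3,0],"rotation":[0,0,-0.10]},{"delta_pos":[0,0,0],"rotation":[0,0,-0.13]},{"delta_pos":[0,0,0],"rotation":[0,0,-0.13]},{"delta_pos":[0,0,0],"rotation":[0,0,-0.12]},{"delta_pos":[0,0,0],"rotation":[0,0,-0.09]},{"delta_pos":[0,0,0],"rotation":[0,0,0]},{"delta_pos":[0,0,0],"rotation":[0,0,0]}]'; python3 d.py .597 -.236 .16 1.747;python3 - <<'E'
from h import *
import pickle
c=cam("wrist");save(c,"w12.png",None,1.5)
t=cam("top");t["br"]=1;save(t,"t12.png",(240,60,380,200),5)
s=cam("scene");s["br"]=1;save(s,"s12.png",(130,180,280,330),5)
pickle.dump((c,t,s),open("c12.pkl","wb"))
E
```

```text
time_s: 14.65
eef_pos: [0.5922, -0.1183, 0.1586]
eef_rot: [-0.002, 0.832, 0.554, -0.001]
wrist_force: [1.0, 0.7, -4.0]
opening: 0.326
time_s: 15.65
eef_pos: [0.5969, -0.2267, 0.1595]
eef_rot: [-0.002, 0.644, 0.765, -0.0]
wrist_force: [-0.5, -0.0, -4.0]
opening: 0.323
t 15.65 pos [ 0.5969 -0.2267  0.1595] theta 1.7422
delta cm [-0.913 -0.149 -0.048] rotvec [-0.0027 -0.0024 -0.0048]
after turn, delta cm [-0.913 -0.153 -0.046]
```

View pics/w12.png

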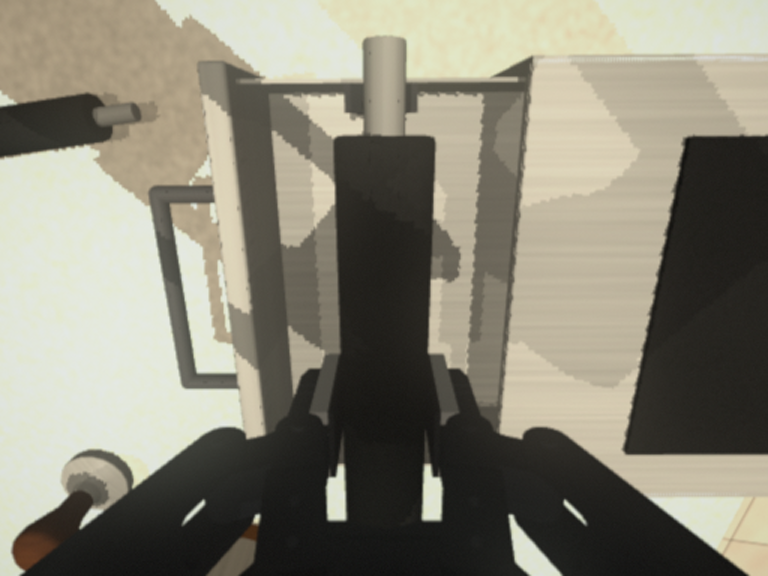

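View pics/t12.png

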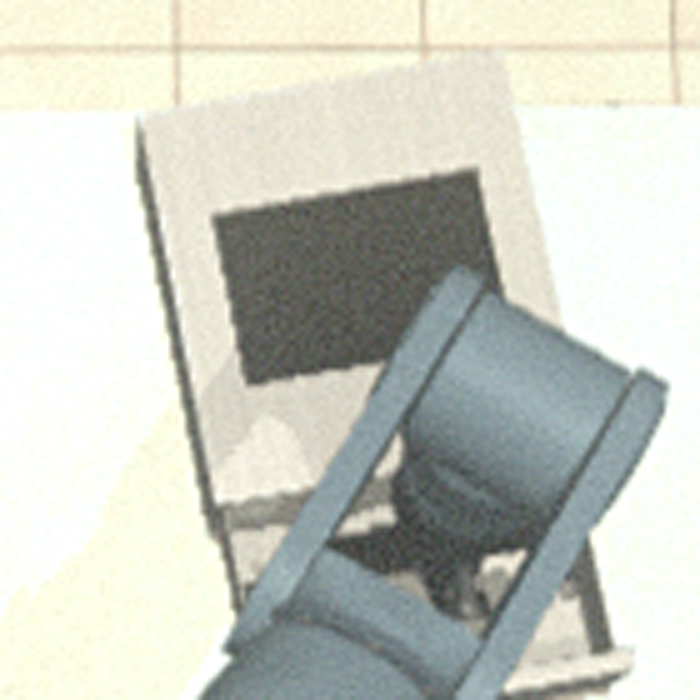

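View pics/s12.png

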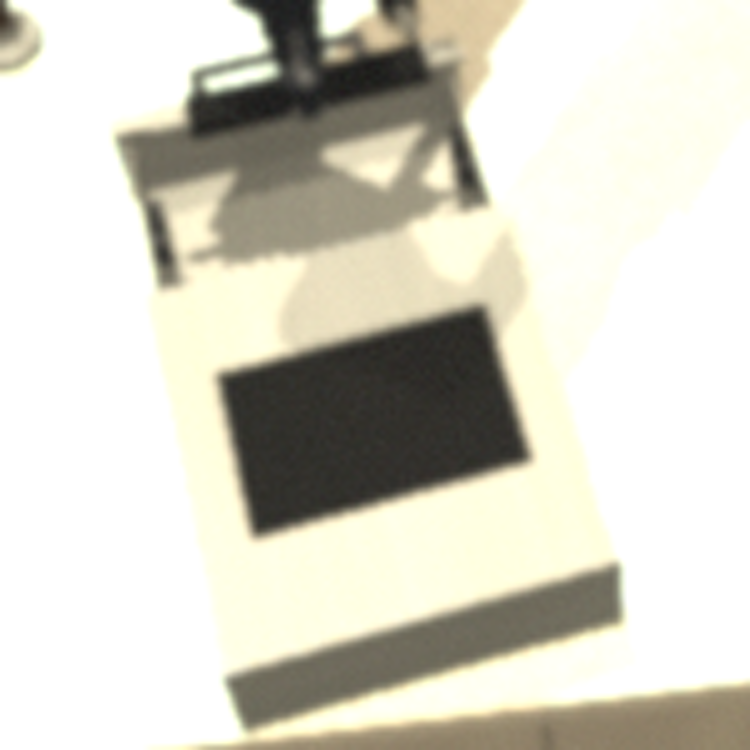

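The wrist view shows the left saddle's lips at x 345–417 around y 97, centred on the held rod at x 385. The handle's ends are at (157,190) and (188,382).

Run:
```python
from h import *
import pickle
c,t,s=pickle.load(open("c12.pkl","rb"))
f=lambda u,v,z:unproj(c,u/1.5,v/1.5,z)
a=f(160,187,.068);b=f(187,385,.068);d=a-b
print("handle",np.linalg.norm(d),np.arctan2(d[1],d[0]),(a+b)/2)
# drawer front inner/outer edges at .092
for p in ((526,84,.1),(507,330,.1),(203,63,.092),(243,430,.092),(230,63,.092),(265,430,.092)): print(p,f(*p).round(4))
th=1.747;X=np.array([np.sin(th),-np.cos(th),0]);Y=np.array([np.cos(th),np.sin(th),0])
h=(a+b)/2;cr=h+.126*X;cr[2]=.058;print("cradle",cr)
sl=cr+.109*Y;print("pred saddle L top px",[tuple((np.array(proj(c,sl+dx*X+[0,0,.022]))*1.5).round()) for dx in(-.012,0,.012)])
print("meas saddle",f(346,97,.08),f(416,97,.08))
# bar in hand
o=get_obs();M=rq(o["eef_rot"]).as_matrix();q=o["eef_pos"]
for off in(.022,.027,.032):
  e=q+M@[.105,0,-off];print(off,np.array(proj(c,e))*1.5, np.array(proj(c,q+M@[.08,.015,-off]))*1.5)
```

```text
handle 0.1270948448223673 1.721125824041782 [ 0.47381231 -0.25870821  0.068     ]
(526, 84, 0.1) [ 0.6435 -0.1139  0.1   ]
(507, 330, 0.1) [ 0.6666 -0.2348  0.1   ]
(203, 63, 0.092) [ 0.4945 -0.1298  0.092 ]
(243, 430, 0.092) [ 0.5276 -0.3309  0.092 ]
(230, 63, 0.092) [ 0.5069 -0.1276  0.092 ]
(265, 430, 0.092) [ 0.5408 -0.3286  0.092 ]
cradle [ 0.59786136 -0.23662126  0.058     ]
pred saddle L top px [(np.float64(357.0), np.float64(97.0)), (np.float64(381.0), np.float64(97.0)), (np.float64(405.0), np.float64(97.0))]
meas saddle [ 0.56144647 -0.13237673  0.08      ] [ 0.59608907 -0.12638183  0.08      ]
0.022 [384.20609982  51.34639303] [434.17792651 143.80633614]
0.027 [384.19653254  48.36328157] [435.97235156 144.3432921 ]
0.032 [384.18620009  45.14158564] [437.90114156 144.92045486]
```

```bash
python3 d.py .5986 -.240 .075 1.747; python3 -m inch '[{"delta_pos":[-0.6,-0.05,0],"rotation":[0,0,-0.005]},{"delta_pos":[-0.7,0,1],"rotation":[0,0,0]},{"delta_pos":[0,0,2.5],"rotation":[0,0,0]},{"delta_pos":[0,0,3],"rotation":[0,0,0]},{"delta_pos":[0,0,2],"rotation":[0,0,0]},{"delta_pos":[0,0,0],"rotation":[0,0,0]},{"delta_pos":[0,0,0],"rotation":[0,0,0]}]'; python3 d.py .5986 -.240 .031 1.747;python3 - <<'E'
from h import *
import pickle
c=cam("wrist");save(c,"w13.png",None,1.5)
pickle.dump(c,open("c13.pkl","wb"))
E
```

```text
t 15.8 pos [ 0.5976 -0.2271  0.1609] theta 1.7434
delta cm [-1.297 -0.113  8.586] rotvec [-0.001  -0.0009 -0.0036]
after turn, delta cm [-1.288 -0.126  8.587]
time_s: 16.5
eef_pos: [0.5996, -0.2406, 0.0764]
eef_rot: [-0.0, 0.641, 0.767, -0.0]
wrist_force: [-0.6, 0.2, -2.7]
opening: 0.324
t 16.5 pos [ 0.5996 -0.2406  0.0764] theta 1.7493
delta cm [ 0.078 -0.089  4.54 ] rotvec [-0.0006 -0.0004  0.0023]
after turn, delta cm [ 0.08  -0.092  4.54 ]
```

View pics/w13.png

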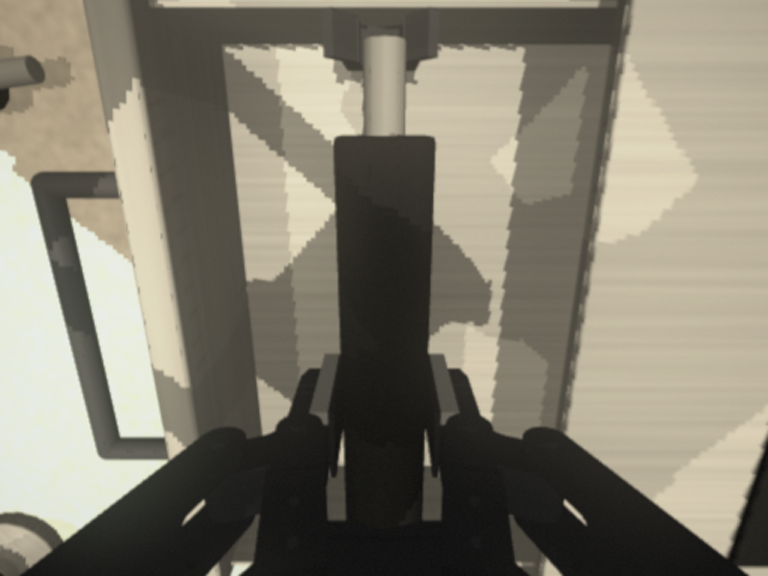

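Run:
```python
from h import *
import pickle
c=pickle.load(open("c13.pkl","rb"))
f=lambda u,v,z:unproj(c,u/1.5,v/1.5,z)
o=get_obs();M=rq(o["eef_rot"]).as_matrix();q=o["eef_pos"]
for n,p in (("wall",(384,10,.08)),("rodend",(384,36,q[2]+.027+.006)),("sleeve end",(384,136,q[2]+.027+.015)),("lipL",(326,12,.08)),("lipR",(437,12,.08))): print(n,(M.T@(f(*p)-q)).round(4))
```

```text
wall [ 0.1196 -0.0003 -0.0025]
rodend [ 0.107  -0.0003 -0.0331]
sleeve end [ 0.0826 -0.0003 -0.0421]
lipL [ 0.119  -0.0185 -0.0025]
lipR [ 0.119   0.0163 -0.0025]
```

```bash
python3 -m inch '[{"delta_pos":[0.1,-0.1,0],"rotation":[0,0,0]},{"delta_pos":[0,0,0.8],"rotation":[0,0,0]},{"delta_pos":[0,0,0.8],"rotation":[0,0,0]},{"delta_pos":[0,0,0.6],"rotation":[0,0,0]},{"delta_pos":[0,0,0],"rotation":[0,0,0]}]'; python3 -m inch '[{"delta_pos":[0,0,0.5],"rotation":[0,0,0]},{"delta_pos":[0,0,0.5],"rotation":[0,0,0]},{"delta_pos":[0,0,0.4],"rotation":[0,0,0]},{"delta_pos":[0,0,0],"rotation":[0,0,0]}]'; python3 d.py .5986 -.240 .031 1.747;python3 - <<'E'
from h import *
c=cam("wrist");save(c,"w14.png",None,1.5)
E
```

```text
time_s: 17.05
eef_pos: [0.5976, -0.2388, 0.053]
eef_rot: [-0.001, 0.641, 0.767, -0.0]
wrist_force: [-0.7, -0.8, -2.8]
opening: 0.325
time_s: 17.45
eef_pos: [0.5981, -0.2391, 0.0397]
eef_rot: [-0.001, 0.641, 0.767, -0.0]
wrist_force: [-0.1, -0.3, -2.5]
opening: 0.326
t 17.45 pos [ 0.5981 -0.2391  0.0397] theta 1.7497
delta cm [-0.097  0.038  0.875] rotvec [-0.0011 -0.001   0.0027]
after turn, delta cm [-0.096  0.037  0.875]
```

View pics/w14.png

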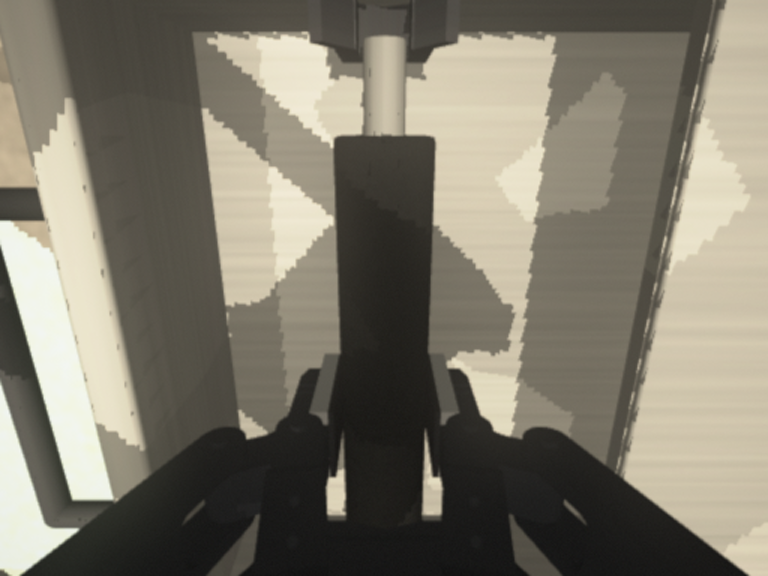

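```bash
python3 -m inch '[{"delta_pos":[0,0,0.3],"rotation":[0,0,0]},{"delta_pos":[0,0,0.3],"rotation":[0,0,0]},{"delta_pos":[0,0,0.1],"rotation":[0,0,0]},{"delta_pos":[0,0,0],"rotation":[0,0,0]}]'; python3 -m inch '[{"delta_pos":[0,0,0.1],"rotation":[0,0,0]},{"delta_pos":[0,0,0],"rotation":[0,0,0]}]'; python3 -m inch '[{"delta_pos":[0,0,0.1],"rotation":[0,0,0]},{"delta_pos":[0,0,0],"rotation":[0,0,0]}]';python3 d.py .5986 -.240 .031 1.747
```

```text
time_s: 17.9
eef_pos: [0.5984, -0.2393, 0.0334]
eef_rot: [-0.0, 0.641, 0.767, -0.0]
wrist_force: [-0.6, -0.1, -3.2]
opening: 0.321
time_s: 18.1
eef_pos: [0.5986, -0.2394, 0.0327]
eef_rot: [-0.0, 0.641, 0.767, -0.0]
wrist_force: [0.2, 0.3, -3.3]
opening: 0.324
time_s: 18.3
eef_pos: [0.5986, -0.2394, 0.0316]
eef_rot: [-0.0, 0.641, 0.767, -0.0]
wrist_force: [0.3, -0.2, -3.1]
opening: 0.322
t 18.3 pos [ 0.5986 -0.2394  0.0316] theta 1.7498
delta cm [-0.059 -0.008  0.064] rotvec [-0.     -0.      0.0028]
after turn, delta cm [-0.059 -0.008  0.064]
```

```bash
for i in 1 2 3; do python3 -m inch '[{"delta_pos":[0,0,0.1],"rotation":[0,0,0]},{"delta_pos":[0,0,0],"rotation":[0,0,0]},{"delta_pos":[0,0,0],"rotation":[0,0,0]}]' | egrep 'pos|force'; done
```

```text
eef_pos: [0.5988, -0.2395, 0.0312]
wrist_force: [-1.9, 1.5, 2.8]
eef_pos: [0.5995, -0.2394, 0.031]
wrist_force: [-2.4, 3.1, 6.5]
eef_pos: [0.6001, -0.2394, 0.0309]
wrist_force: [-1.9, 4.4, 10.3]
```

```bash
python3 -m inch '[{"delta_pos":[0,0,0],"rotation":[0,0,0]},{"delta_pos":[0,0,0],"rotation":[0,0,0]},{"delta_pos":[0,0,0],"rotation":[0,0,0]},{"delta_pos":[0,0,0],"rotation":[0,0,0]}]'
python3 - <<'E'
from h import *
c=cam("wrist");save(c,"w15.png",None,1.5);print(get_obs()["torque"])
s=cam("scene");s["br"]=1;save(s,"s15.png",(130,180,280,330),5)
E
```

```text
time_s: 19.6
eef_pos: [0.6001, -0.2394, 0.0309]
eef_rot: [0.001, 0.641, 0.768, 0.001]
wrist_force: [-1.5, 4.0, 10.8]
opening: 0.324
[ 0.71285406  0.32648179 -0.08237499]
```

View pics/w15.png

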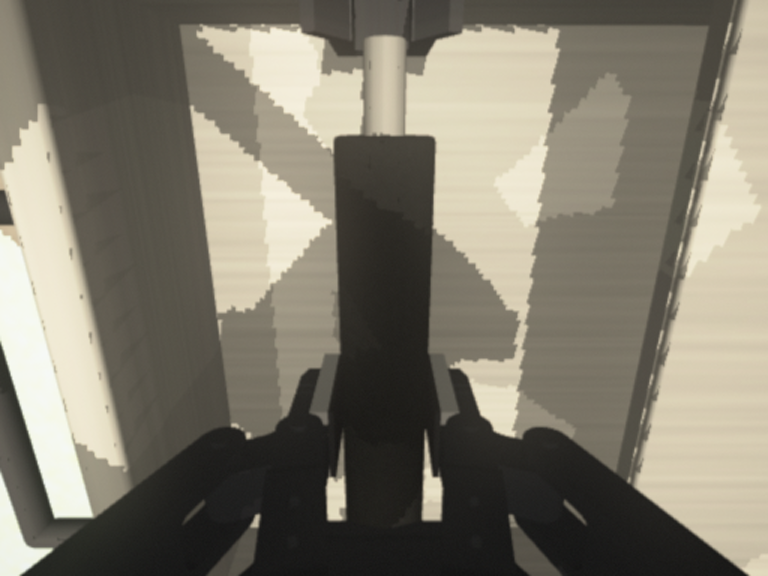

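View pics/s15.png

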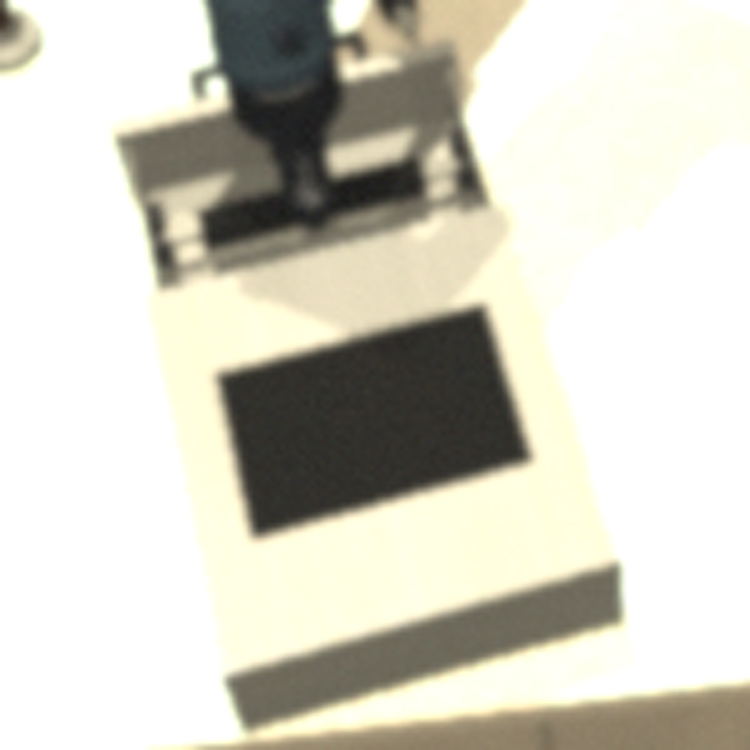

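```bash
python3 -m inch '[{"delta_pos":[0,0,-0.1],"rotation":[0,0,0]},{"delta_pos":[0,0,-0.1],"rotation":[0,0,0]},{"delta_pos":[0,0,0],"rotation":[0,0,0]}]'; python3 -m inch '[{"delta_pos":[0,0,0],"rotation":[0,0,0]},{"delta_pos":[0,0,0],"rotation":[0,0,0]},{"delta_pos":[0,0,0],"rotation":[0,0,0]},{"delta_pos":[0,0,0],"rotation":[0,0,0]},{"delta_pos":[0,0,-0.5],"rotation":[0,0,0]},{"delta_pos":[0,0,-1],"rotation":[0,0,0]},{"delta_pos":[0,0,-2],"rotation":[0,0,0]},{"delta_pos":[0,0,-3],"rotation":[0,0,0]},{"delta_pos":[0,0,-3],"rotation":[0,0,0]},{"delta_pos":[0,0,-3],"rotation":[0,0,0]}]' 5; python3 -m inch '[{"delta_pos":[0,-3,-2],"rotation":[0,0,0]},{"delta_pos":[0,-4,0],"rotation":[0,0,0]},{"delta_pos":[0,-4,0],"rotation":[0,0,0]},{"delta_pos":[0,-4,0],"rotation":[0,0,0]},{"delta_pos":[0,-4,0],"rotation":[0,0,0]},{"delta_pos":[0,0,0],"rotation":[0,0,0]},{"delta_pos":[0,0,0],"rotation":[0,0,0]}]' 0
python3 - <<'E'
from h import *
import pickle
c=cam("wrist");save(c,"w16.png",None,1.5)
t=cam("top");t["br"]=1;save(t,"t16.png",(240,60,380,200),5)
s=cam("scene");s["br"]=1;save(s,"s16.png",(130,180,280,330),5)
pickle.dump((c,t,s),open("c16.pkl","wb"))
E
```

```text
time_s: 20.0
eef_pos: [0.5992, -0.2396, 0.031]
eef_rot: [0.001, 0.641, 0.767, 0.0]
wrist_force: [0.9, 0.6, 2.0]
opening: 0.324
time_s: 21.0
eef_pos: [0.5987, -0.2395, 0.158]
eef_rot: [0.0, 0.641, 0.767, 0.0]
wrist_force: [0.6, 0.1, -0.2]
opening: 0.585
time_s: 21.7
eef_pos: [0.4116, -0.2739, 0.177]
eef_rot: [0.001, 0.642, 0.767, 0.0]
wrist_force: [0.1, -0.0, -0.6]
opening: -0.001
```

View pics/w16.png

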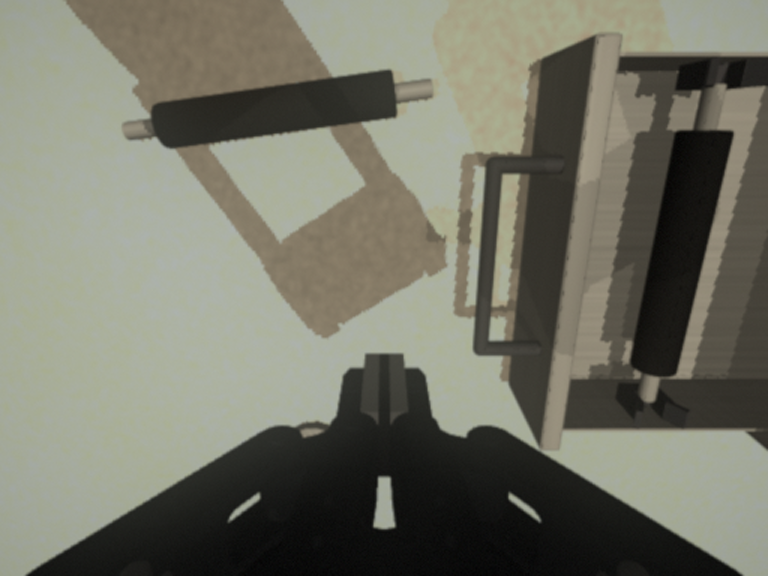

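View pics/t16.png

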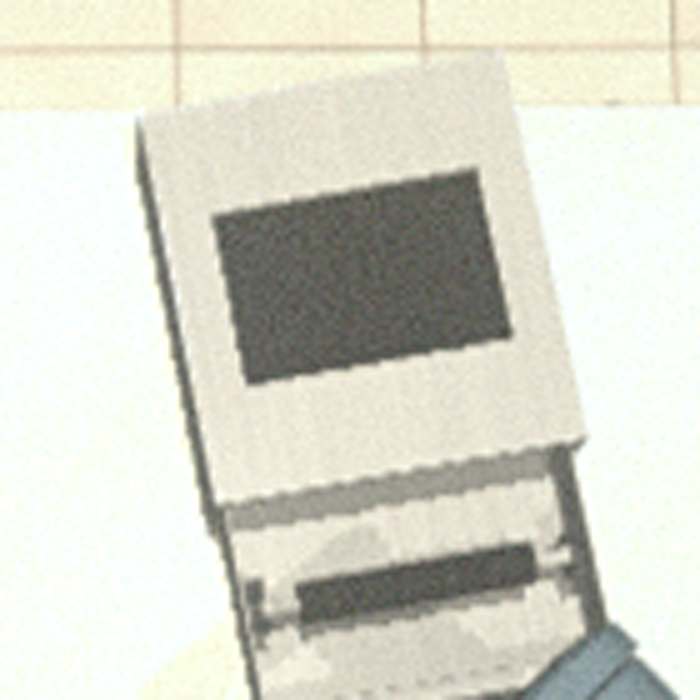

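View pics/s16.png

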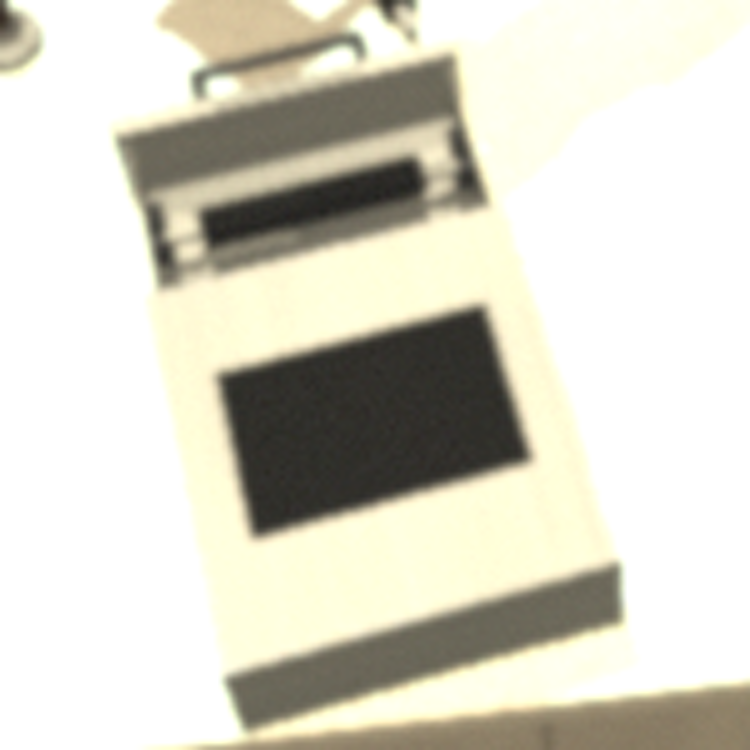

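The bar lies in both saddles in all three views. Next I'll lower the closed fingers in front of the handle and push the drawer shut.

```bash
python3 -m inch '[{"delta_pos":[0.4,1,0],"rotation":[0,0,0]},{"delta_pos":[0,0,4],"rotation":[0,0,0]},{"delta_pos":[0,0,4],"rotation":[0,0,0]},{"delta_pos":[0,0,4],"rotation":[0,0,0]},{"delta_pos":[0,0,2.5],"rotation":[0,0,0]},{"delta_pos":[0,0,0],"rotation":[0,0,0]},{"delta_pos":[0,1,0],"rotation":[0,0,0]},{"delta_pos":[0,0,0],"rotation":[0,0,0]}]'
python3 - <<'E'
from h import *
c=cam("wrist");save(c,"w17.png",None,1.5)
E
```

```text
time_s: 22.65
eef_pos: [0.4335, -0.2668, 0.0327]
eef_rot: [0.002, 0.641, 0.768, 0.0]
wrist_force: [-0.2, 0.3, -0.1]
opening: 0.001
```

View pics/w17.png

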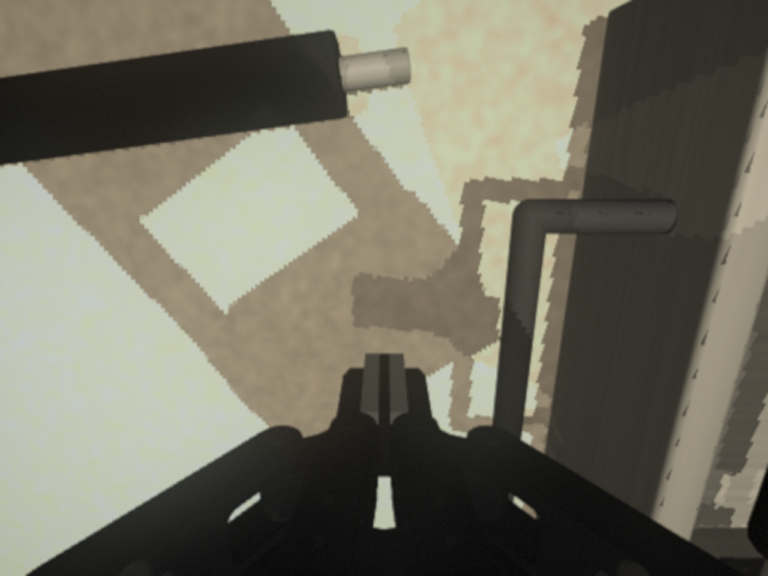

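```bash
python3 -m inch '[{"delta_pos":[0,0.5,0.4],"rotation":[0,0,0]},{"delta_pos":[0,0.5,0],"rotation":[0,0,0]},{"delta_pos":[0,0.5,0],"rotation":[0,0,0]},{"delta_pos":[0,0.5,0],"rotation":[0,0,0]},{"delta_pos":[0,0.5,0],"rotation":[0,0,0]},{"delta_pos":[0,0.7,0],"rotation":[0,0,0]},{"delta_pos":[0,0.8,0],"rotation":[0,0,0]},{"delta_pos":[0,0.8,0],"rotation":[0,0,0]},{"delta_pos":[0,0.8,0],"rotation":[0,0,0]},{"delta_pos":[0,0.8,0],"rotation":[0,0,0]}]'
python3 - <<'E'
from h import *
c=cam("wrist");save(c,"w18.png",None,1.5)
E
```

```text
time_s: 23.7
eef_pos: [0.4943, -0.2543, 0.0267]
eef_rot: [-0.0, 0.641, 0.767, -0.0]
wrist_force: [-1.6, -1.5, 0.5]
opening: -0.0
```

View pics/w18.png

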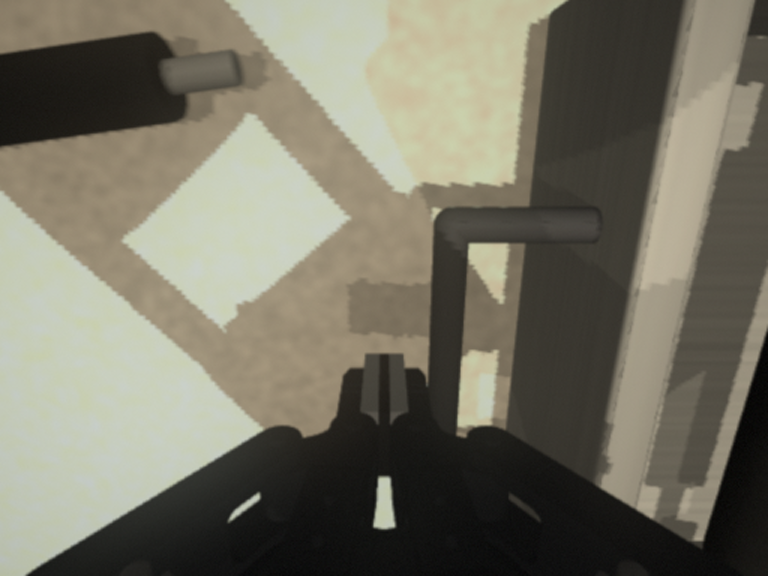

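```bash
python3 -m inch '[{"delta_pos":[0,0.9,0],"rotation":[0,0,0]},{"delta_pos":[0,0.9,0],"rotation":[0,0,0]},{"delta_pos":[0,0.9,0],"rotation":[0,0,0]},{"delta_pos":[0,0.9,0],"rotation":[0,0,0]},{"delta_pos":[0,0.9,0],"rotation":[0,0,0]},{"delta_pos":[0,0.9,0],"rotation":[0,0,0]},{"delta_pos":[0,0.9,0],"rotation":[0,0,0]},{"delta_pos":[0,0.9,0],"rotation":[0,0,0]},{"delta_pos":[0,0.7,0],"rotation":[0,0,0]},{"delta_pos":[0,0.5,0],"rotation":[0,0,0]}]'; for i in 1 2 3; do python3 -m inch '[{"delta_pos":[0,0.3,0],"rotation":[0,0,0]},{"delta_pos":[0,0.2,0],"rotation":[0,0,0]},{"delta_pos":[0,0,0],"rotation":[0,0,0]}]' | egrep 'pos|force'; done
```

```text
time_s: 24.75
eef_pos: [0.577, -0.2392, 0.0267]
eef_rot: [0.0, 0.641, 0.768, 0.0]
wrist_force: [-0.8, -0.5, -0.9]
opening: 0.002
eef_pos: [0.5817, -0.2385, 0.027]
wrist_force: [0.3, 0.2, -0.2]
eef_pos: [0.5865, -0.2377, 0.0269]
wrist_force: [-0.7, 0.6, -0.4]
eef_pos: [0.5915, -0.2367, 0.0268]
wrist_force: [0.1, -0.1, 0.3]
```

```bash
for i in 1 2; do python3 -m inch '[{"delta_pos":[0,0.15,0],"rotation":[0,0,0]},{"delta_pos":[0,0,0],"rotation":[0,0,0]}]' | egrep 'pos|force'; done
python3 - <<'E'
from h import *
c=cam("wrist");save(c,"w19.png",None,1.5)
E
```

```text
eef_pos: [0.5927, -0.2364, 0.0267]
wrist_force: [-1.1, -0.3, 0.4]
eef_pos: [0.5933, -0.2363, 0.0266]
wrist_force: [-4.2, -0.7, 2.4]
```

View pics/w19.png

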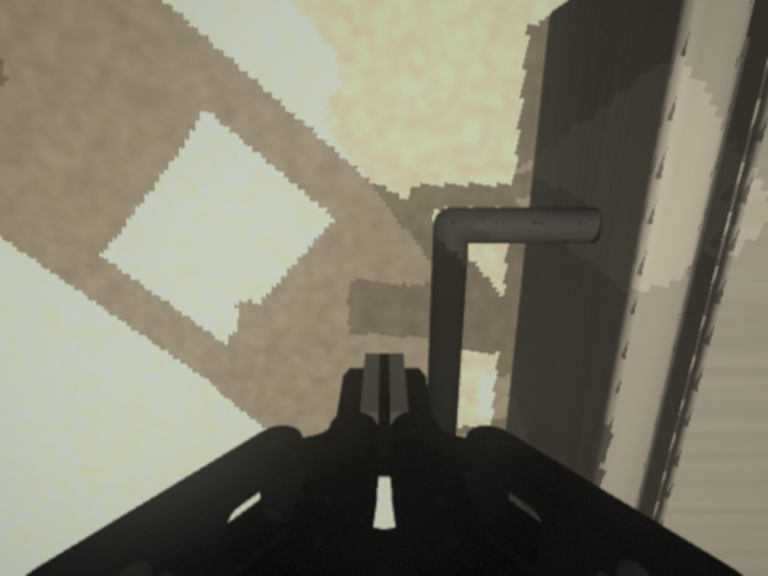

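Force is rising as the drawer reaches its stop. I'll press on a little further.

```bash
for i in 1 2 3; do python3 -m inch '[{"delta_pos":[0,0.15,0],"rotation":[0,0,0]},{"delta_pos":[0,0,0],"rotation":[0,0,0]}]' | egrep 'pos|force'; done
```

```text
eef_pos: [0.5934, -0.2363, 0.0266]
wrist_force: [-10.4, -2.0, 6.2]
eef_pos: [0.5935, -0.2362, 0.0265]
wrist_force: [-16.9, -2.2, 9.8]
eef_pos: [0.5935, -0.2362, 0.0266]
wrist_force: [-22.1, -3.3, 13.2]
```

```bash
python3 -m inch '[{"delta_pos":[0,-0.7,0],"rotation":[0,0,0]},{"delta_pos":[0,-1.5,0],"rotation":[0,0,0]},{"delta_pos":[0,-3,0],"rotation":[0,0,0]},{"delta_pos":[0,-3,-3],"rotation":[0,0,0]},{"delta_pos":[0,0,-4],"rotation":[0,0,0]},{"delta_pos":[0,0,-4],"rotation":[0,0,0]},{"delta_pos":[0,0,-3],"rotation":[0,0,0]},{"delta_pos":[0,0,0],"rotation":[0,0,0]},{"delta_pos":[0,0,0],"rotation":[0,0,0]}]'
python3 - <<'E'
from h import *
import pickle
c=cam("wrist");save(c,"w20.png",None,1.5)
t=cam("top");t["br"]=1;save(t,"t20.png",None,1.5)
pickle.dump((c,t),open("c20.pkl","wb"))
E
```

```text
time_s: 27.6
eef_pos: [0.5185, -0.2501, 0.1674]
eef_rot: [0.001, 0.641, 0.768, 0.0]
wrist_force: [-0.1, 0.5, -1.4]
opening: 0.001
```

View pics/w20.png

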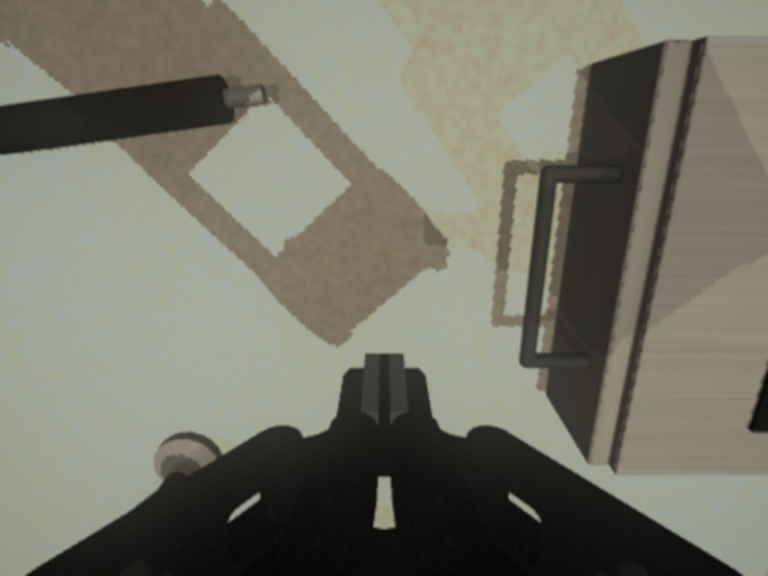

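View pics/t20.png

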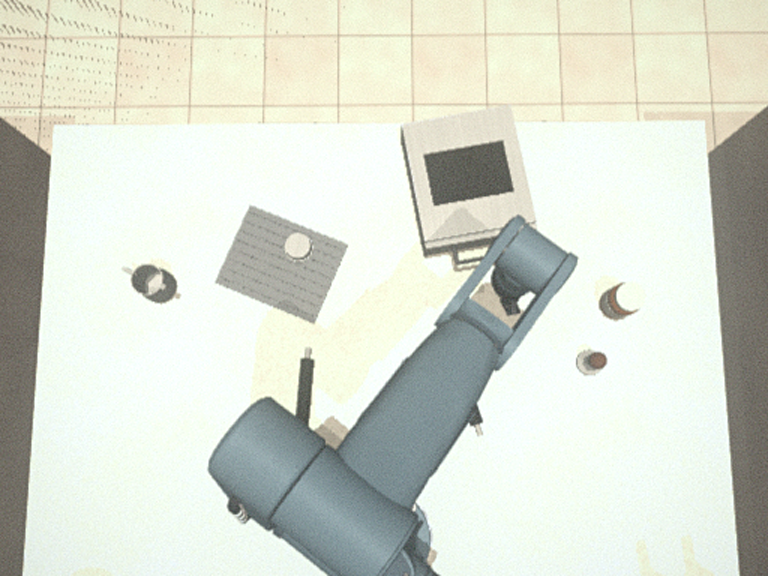

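Run:
```python
from h import *
import pickle
c,t=pickle.load(open("c20.pkl","rb"))
f=lambda u,v,z:unproj(c,u/1.5,v/1.5,z)
a=f(546,170,.068);b=f(529,363,.068);h=(a+b)/2
X=np.array([np.cos(.175),np.sin(.175),0])
F1=f(704,38,.1);F2=f(616,472,.1);d1=f(692,42,.092);d2=f(608,464,.092)
print(h,(F1+F2)/2, "handle to cabinet front",((F1+F2)/2-h)@X,"front back edge to cabinet",((F1+F2)/2-(d1+d2)/2)@X)
```

```text
[ 0.61187316 -0.23392317  0.068     ] [ 0.66412082 -0.22381363  0.1       ] handle to cabinet front 0.0532098060319534 front back edge to cabinet 0.0007346648432248145
```

The handle measures 53 mm from the cabinet front, against 54 mm nominal when shut, so the drawer is fully shut. Handing in.

Run:
```python
from bench import hand_in,get_obs
print(get_obs()["wrist_force"]);print(hand_in())
```

```text
[-0.55189558 -0.66432926 -1.3017683 ]
the job is handed in; nothing more can be done
None
```

The knock bar is in both saddles, the drawer is shut, and I handed the job in at about 28 s of the 72 s allowed. I pulled the drawer out about 140 mm and lifted the leftmost bar off the mat. I lowered it into the forks until it pressed home with roughly 10 N at the expected height, held it there, and let go. Then I pushed the handle with closed fingers until the drawer stopped hard.

**Last checks:**
- **Bar:** all three cameras showed it in both saddles after release. I had no view of it once the drawer was shut.
- **Drawer:** it stopped moving at about 22 N of push. The handle measured 53 mm from the cabinet front, against 54 mm nominal when shut.
- **Bystanders:** the basket, tamper, pitcher and jar looked unmoved in the last top view. I judged this by eye and did not measure it.
- **Gripper:** it was clear of everything.

**What failed or disagreed:**
- **First grasp:** my first try at the handle closed on nothing. The fingertips sit about 24 mm short of the stated TCP, going by the pictures. I gripped about 25 mm lower from then on.
- **Finger opening:** it read about 2 mm small, 8 mm on the 10 mm handle and 28 mm on the 30 mm sleeve.
- **Pressing the bar home:** a moment of 0.7 N m showed, so one end may have been loaded more than the other. I did not look into it further, since the height was right.

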